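# Fir cones into the tin

## Robot

A 6-joint arm with a two-finger parallel gripper is mounted at the origin on the work surface. World frame = base frame: x ahead of the robot, y to its left, z up, the work surface at z = 0. Lengths are in mm, angles in rad, forces in N, time in s.
With the tool pointing down it reaches from about 275 to 825 mm from the base axis. Payload 4.9 kg.
Tool frame: the origin (TCP) lies midway between the tips of the shut fingers; the grasp point (between the pads) lies 19 mm behind it; z points along the fingers, y is the direction in which the jaws open and shut (so a half turn about z gives the same grasp; the last joint's range is limited). The gripper opens to 85 mm and grips with 20 to 120 N. Pads are 22 mm wide; open, the fingers measure 114 mm over their backs; the gripper's body (76 mm by 85 mm) begins 54 mm behind the grasp point. The pads swing forward as they close: fully open they stand 13 mm farther back than shut.
Start: joints at [1.106, 0.326, -0.193, 1.052, 0, 1.437], TCP at [178.635, 520.2, 198.881] pointing down, gripper open.
Joint ranges: [-2.65, 2.65], [-0.97, 1.79], [-1.3, 1.35], [-1.93, 2.1], [-1.47, 1.37], [-3.14, 3.14]. Speed limits (rad/s): [2.57, 2.57, 3.14, 3.14, 3.14, 3.14].

## Interface

Orientations are given as a 3x3 rotation matrix whose columns are the frame's x, y, z axes.
In Python, from bench import readout, optics, workorder gives the robot as it stands.
- The arm moves only by the tool step_arm, never from a script. Its argument "steps" is a list of rows, each a list of 5 numbers: the finger opening in m, from 0 to 0.0854, then the shift along the tool's x, y, z in m, then the turn about the tool's z in degrees. A call has 1 to 8 rows; each row is the pose to reach, as a shift and turn from the pose commanded when the call began, along the tool's axes at that moment; what a row does not reach only later rows make up. A row lasts 1/8 s, in which the tool goes at most 62.5 mm and 10.7 degrees, less where a joint would pass 70% of its speed; a pose out of reach is approached as far as the arm can. A call with a gripper value outside its range is refused whole. The fingers move at their own pace and stop on an object; "squeeze" is the grip in N (left out, the last holds). Time passes only in rows, so rows that repeat a pose let the fingers close. It gives the time, the measured TCP pose, the force and the opening at its end, in the units of the state.
- readout.read_state(): the state, without advancing time (a new reading comes with each control period).
- optics.grab_frame(name): name is "scene" or "top" or "wrist"; returns the picture (480x640x3 uint8, red, green, blue); there is no depth.
- optics.camera_info(name): a dict with "fx", "fy", "cx", "cy" (pixels), "origin" and "orientation" of the camera in the world; the wrist camera has in their place "mount" (4x4, takes a point from camera to tool coordinates, whose origin is the TCP and whose axes are the flange's). Camera axes: x right, y up, looking along -z (the intrinsics and any distortion apply to the point x, -y, -z); pixel columns grow to the right and rows downward; lengths in mm; the calibration is good to about 2 mm. A picture is of the moment at which its call begins: read the wrist's pose just before it. camera_info takes no time and is no camera call.
- workorder.close_job(): hands the job in, once; it reports no verdict.
Trained networks look in the newest picture that a camera, given by its name, has taken for a name from the list of things; names that differ only in an ending like _2 or _b are one class to them, and where a whole thing is asked for, a point or a joint stands for the part that bears it (a point fixed in the world has none). Each returns a list of dicts, best first, with "score" (0 to 1); they miss things now and then, are a little off and sometimes report something else, mostly with a low value. They report only what shows in the picture. A call takes as long as a camera call. They do not tell look-alikes from the thing itself.
- optics.outline_of(query, camera): "mask" (480x640 bool, what is visible of it).
- optics.mark_of(query, camera): "xyz" ([x, y, z] in mm, in world coordinates, good to about 4 mm: a listed point, or the origin of a listed thing).
The state is a dict: "t": time; "qpos": joint angles; "dq": joint speeds; "effort": joint torques, N m; "tool_pos": TCP position; "eef_rot": TCP orientation; "force": force on the tool from outside, world axes, zero at the start; "ft_torque": the same for the moment, N m; "grip_width": finger opening in mm.
Only numpy, scipy, OpenCV 4.12 (cv2) and the standard library are available. Lean on these libraries where they do the work, as an engineer would, in place of code of your own. Each camera call takes 0.05 s, during which the arm holds its last target. There are 200 camera calls.

## Task

Tip the grey bin up to its stop by the bar at its low-walled front end, so that the fir cones gather in the corner at the hinged end, then scoop them all out of that corner with the hand scoop (do not pick them out of the bin with the fingers) into the open zinc tin. Then let the bin back down level, lay the scoop back on the black mat standing on the flat of its bowl, and set the loose lid on the tin so that it sits seated and level, leaving everything else on the table where it is.

Things in the scene. Friction and masses are not known exactly. Their poses are not given: they have to be found in the camera images.
- bin (a joint): Tilt of the grey bin on its stand, rad: 0 is level (resting on the stand's rubber pads), 0.45 is the stop, with the front end up and the hinged end low. Spring-assisted stiff friction hinges hold it at whatever angle it is left; raising it takes about 12 N at the bar, lowering it about 20 N downwards. It starts level.
- bin_floor (a point): Middle of the bin's inner floor, moving with the bin: x points along the bin to the hinged end, y across it, z out of its mouth. Level, it is 28 mm above the table. Inside, the bin is 250 mm long (x), 145 mm wide (y); the end wall at the hinge and the 80 mm of the two sides next to it are 136 mm high above the inner floor, the rest of the sides only 61 mm and the front wall (at -x) 46 mm; walls and floor 4 mm thick. All cones start in it.
- bin_bar (a point): Middle of the lifting bar of the bin: a level round steel bar, 12 mm thick and 96 mm long across the bin (y), 45 mm in front of the front wall on two thin arms at its ends, so that a finger fits behind it. In the frame of bin_floor it lies at x = -0.174, z = +0.046.
- bin_hinge (a point): Middle of the hinge line of the bin, at the foot of its end wall, fixed on the stand; the line runs along y. In the frame of bin_floor it lies at x = +0.129, z = -0.004.
- scoop_bowl (a point): The aluminium hand scoop: the point is the middle of the flat underside of its bowl; x points out of its open mouth, z up. The bowl's floor is 100 mm long (x -50 to +50 mm), 125 mm wide, 2.5 mm thick; sides 40 mm high run from the back to x = +30 mm, the back wall is 48 mm high. 170 g with its weight near the middle of the bowl, so it stands on the flat of its bowl with the handle in the air.
- scoop_grip (a point): Middle of the scoop's black handle: a bar 85 mm long, 20 mm wide (across, y) with flat upright sides and 22 mm thick, running back from the neck and rising backwards by 25 degrees from the top of an upright neck behind the bowl. In the frame of scoop_bowl it lies at x = -0.108, z = +0.1275.
- mat_top (a point): Middle of the upper face of the black rubber mat, 4 mm thick, 200 mm long (x) and 140 mm wide (y), fixed to the table; the scoop starts on it, mouth roughly along the mat's x.
- tin_rim (a point): The open round zinc tin, loose, 600 g: the point is the middle of its mouth, 120 mm above its underside, z along its axis. At the rim its outer diameter is 160 mm and its inner 154 mm; it narrows a little to 148 mm outside at the foot.
- lid_seat (a point): The round zinc lid of the tin, loose, 180 g: the point is the middle of the underside of its 174 mm, 3 mm thick plate, z up. Below the plate a round locating disc, 140 mm across and 8 mm deep, goes inside the tin's mouth; when seated this point is at the height of tin_rim. It starts flat on the table, knob up, standing on the disc.
- lid_knob (a point): Middle of the lid's round wooden knob, 28 mm across and 27 mm high, on a thin neck; 25 mm above lid_seat on its axis.
- cone0 (a point): One of the three to five present (of six listed) dry brown fir cones, egg-shaped, 61 mm long and 42 mm across at the thick end, 22 g; absent (None) in some starts. The point is its middle, x runs along it towards the thinner tip. It slides and rolls easily (friction 0.2 to 0.3).
- cone1 (a point): Another fir cone, like cone0; may be absent (None).
- cone2 (a point): Another fir cone, like cone0; may be absent (None).
- cone3 (a point): Another fir cone, like cone0; may be absent (None).
- cone4 (a point): Another fir cone, like cone0; may be absent (None).
- cone5 (a point): Another fir cone, like cone0; may be absent (None).
- candle_big: Bystander: upright red pillar candle, 70 mm across, 105 mm high; origin under its middle.
- candle_small: Bystander: upright white candle, 58 mm across, 70 mm high; origin under its middle.
- mug: Bystander: white mug, 82 mm across, 95 mm high; origin under its middle.
- wood_slice: Bystander: flat wood slice, 110 mm across, 14 mm high; origin under its middle.
- wire_reel: Bystander: reel of wire lying flat, 66 mm across, 45 mm high; origin under its middle.
- glue_gun: Bystander: glue gun lying on its side, about 145 by 130 mm, 40 mm high; origin under its barrel.
Not all that is in view belongs to the job. Leave any red or yellow look-alike of the part that bears cone4 alone.

How it is judged:
By the outcome, as a careful person would: the job done as asked, in the order asked, and still so for the second after the job is handed in, with the robot touching nothing.
Of fircone0, fircone1, fircone2, fircone3, fircone4, fircone5 only 3 to 5 are there at a start; the rules pass over those that are not, and their reading is None.
At some moment in a run one of lid, scoop may be knocked a few centimetres aside while the robot is not near it.
It also fails if it takes over 210 s, if anything falls off the work surface, if the arm or the gripper's body presses on something with over 40 N, if the wrist force passes 120 N, or if a joint passes its speed limit or range.

## Working session

There is one attempt and no reset: what is moved stays moved. The work goes in short steps, Python scripts to look and compute and a tool call to move; the robot and the scene stay as the last step left them, time stands still between calls to the robot, and variables do not carry over. Pictures are saved under pics/ and viewed, about 12 in all and at most 16, crops included, and the job is handed in when it is done.

Besides the shell and the picture viewer there is one more tool, called after "Call:" by a JSON object that holds its "fn" and its "kwargs". step_arm: Moves the arm, as the interface text tells. Its arguments: {"type":"object","properties":{"steps":{"type":"array"},"squeeze":{"type":"number"}},"required":["steps"]}

```bash
mkdir -p pics; ls
python3 - <<'E'
from bench import readout, optics
import cv2,numpy as np
s=readout.read_state();print({k:np.round(v,3).tolist() for k,v in s.items()})
for c in("scene","top"):
    im=optics.grab_frame(c);cv2.imwrite(f"pics/{c}0.png",im[:,:,::-1])
    i=optics.camera_info(c);print(c,i)
    for q in ["bin_floor","bin_bar","bin_hinge","scoop_bowl","scoop_grip","mat_top","tin_rim","lid_seat","lid_knob","cone0","candle_big","candle_small","mug","wood_slice","wire_reel","glue_gun"]:
        print(q,[(round(d["score"],2),np.round(d["xyz"]).tolist()) for d in optics.mark_of(q,c)])
print(optics.camera_info("wrist"))
E
```

```text
pics
{'t': 0.0, 'qpos': [1.106, 0.327, -0.194, 1.052, -0.0, 1.437], 'dq': [0.0, 0.001, 0.001, 0.002, -0.001, 0.001], 'effort': [0.0, -44.34, 26.244, 0.015, -0.0, 0.0], 'tool_pos': [178.345, 519.609, 198.112], 'eef_rot': [[-0.946, 0.325, -0.001], [0.325, 0.946, -0.002], [0.0, -0.002, -1.0]], 'force': [0.684, 0.918, -0.654], 'ft_torque': [-0.015, 0.034, 0.03], 'grip_width': 85.335}
scene {'fx': 466.7041207364904, 'fy': 466.7041207364904, 'cx': 320.9242279923987, 'cy': 240.08068786520786, 'origin': array([ 950.97884093, -465.78089714, 1185.10646021]), 'orientation': array([[ 0.80652874, -0.50243212,  0.31156597],
       [ 0.59098296,  0.69929963, -0.40214322],
       [-0.0158283 ,  0.50847025,  0.86093407]])}
bin_floor [(0.72, [542.0, 312.0, 29.0]), (0.6, [340.0, -239.0, 2.0]), (0.38, [578.0, 435.0, 19.0])]
bin_bar [(0.55, [488.0, 141.0, 71.0])]
bin_hinge [(0.71, [577.0, 433.0, 22.0])]
scoop_bowl [(0.62, [565.0, -168.0, 6.0])]
scoop_grip [(0.97, [491.0, -132.0, 129.0])]
mat_top [(0.94, [522.0, -164.0, 2.0])]
tin_rim []
lid_seat [(0.78, [488.0, -400.0, 9.0])]
lid_knob [(0.72, [483.0, -40
[... 1443 characters left out ...]
)]
candle_big []
candle_small [(0.55, [384.0, -8.0, 3.0])]
mug [(0.76, [335.0, -240.0, -3.0])]
wood_slice [(0.83, [720.0, -298.0, 2.0])]
wire_reel [(0.76, [445.0, 477.0, -1.0])]
glue_gun [(0.57, [786.0, 159.0, -1.0]), (0.2, [383.0, -7.0, -1.0])]
{'fx': 374.48271176638275, 'fy': 374.48271176638275, 'cx': 318.2367867366199, 'cy': 240.18440854823487, 'mount': array([[ 8.51406673e-04,  9.49558781e-01,  3.13587942e-01,
         8.06284545e+01],
       [ 9.99999637e-01, -8.15509020e-04, -2.45649159e-04,
        -7.61762584e-02],
       [ 2.24754791e-05,  3.13588037e-01, -9.49559130e-01,
        -1.75518442e+02],
       [ 0.00000000e+00,  0.00000000e+00,  0.00000000e+00,
         1.00000000e+00]])}
```

View pics/scene0.png

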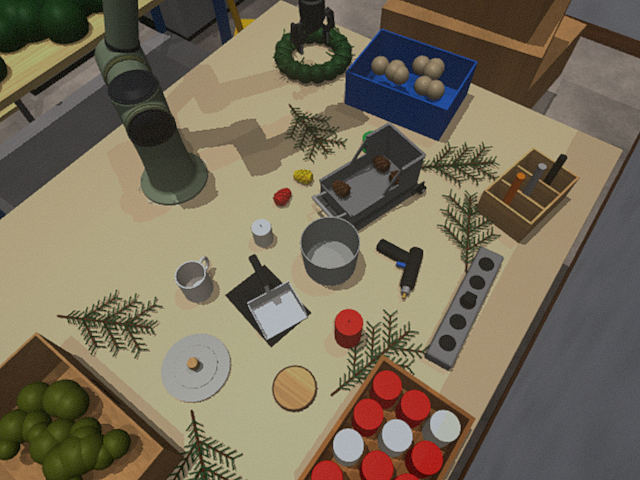

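View pics/top0.png

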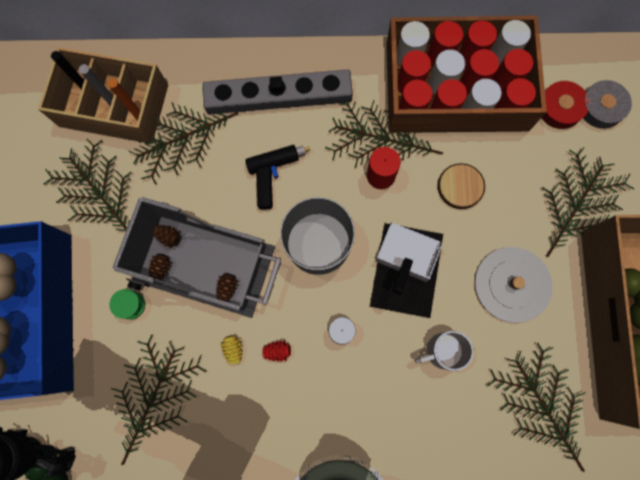

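Only the brown cones belong to the job: top px (166,236), (159,266) and (227,287), all in the grey bin. The red one (277,351) and the yellow one (232,349) are decoys. The blue bin (20,310) isn't the bin I want. The target lid is the big zinc one at (515,284), not the spares at (565,103) and (607,103). I'll grasp the bar at top px (272,280) first.

```bash
cat > h.py <<'E'
from bench import readout, optics
import numpy as np, cv2, sys
def st(): return readout.read_state()
def go(p, yaw_y=None, s=None):
    """tool-frame shift (m) and turn (deg) from present pose to TCP target p (mm), tool y axis at world angle yaw_y (deg, mod 180)"""
    s=s or st(); R=np.array(s["eef_rot"]); d=R.T@(np.array(p)-s["tool_pos"])/1000
    t=0
    if yaw_y is not None:
        a=np.degrees(np.arctan2(R[1,1],R[0,1])); t=-((yaw_y-a+90)%180-90)
    print("go",np.round(p),"shift",np.round(d,4),"turn",round(t,1))
def see(cam,name,box=None,scale=1):
    im=optics.grab_frame(cam)[:,:,::-1]
    if box: im=im[box[1]:box[3],box[0]:box[2]]
    if scale!=1: im=cv2.resize(im,None,fx=scale,fy=scale,interpolation=cv2.INTER_CUBIC)
    cv2.imwrite(f"pics/{name}.png",im)
def mark(q,cam,n=1,grab=False):
    if grab: optics.grab_frame(cam)
    print(cam,q,[(round(d["score"],2),np.round(d["xyz"],1).tolist()) for d in optics.mark_of(q,cam)][:n])
E
python3 - <<'E'
from h import *
go([490.5,143,150],73.4); go([490.5,143,58],73.4)
s=st();print(s["qpos"])
E
```

```text
go [490. 143. 150.] shift [-0.4175 -0.2555  0.0489] turn -2.4
go [490. 143.  58.] shift [-0.4175 -0.2555  0.1409] turn -2.4
[ 1.10581385e+00  3.26230990e-01 -1.92597121e-01  1.05198847e+00
 -9.35601946e-06  1.43659373e+00]
```

Call:
{"fn": "step_arm", "kwargs": {"steps": [[0.085,-0.4175,-0.2555,0.0,-2.4],[0.085,-0.4175,-0.2555,0.0,-2.4],[0.085,-0.4175,-0.2555,0.0,-2.4],[0.085,-0.4175,-0.2555,0.0,-2.4],[0.085,-0.4175,-0.2555,0.0,-2.4],[0.085,-0.4175,-0.2555,0.0,-2.4],[0.085,-0.4175,-0.2555,0.0,-2.4],[0.085,-0.4175,-0.2555,0.0,-2.4]]}}

```text
t: 2.7
tool_pos: [492.0, 140.9, 199.1]
eef_rot: [[-0.958, 0.286, 0.001], [0.286, 0.958, 0.0], [-0.001, 0.0, -1.0]]
force: [0.1, 0.5, -0.6]
grip_width: 85.0
```

Run:
```python
from h import *
see("wrist","w1")
mark("bin_bar","wrist",3); mark("bin_floor","wrist",2); mark("cone0","wrist",6)
```

```text
wrist bin_bar [(0.86, [488.6, 143.4, 74.0])]
wrist bin_floor [(0.81, [544.5, 310.0, 24.8])]
wrist cone0 [(0.96, [596.5, 383.7, 47.9]), (0.94, [338.6, 136.2, 18.6]), (0.78, [524.7, 401.7, 47.9]), (0.76, [340.2, 235.3, 20.9]), (0.74, [482.2, 243.4, 43.5])]
```

View pics/w1.png

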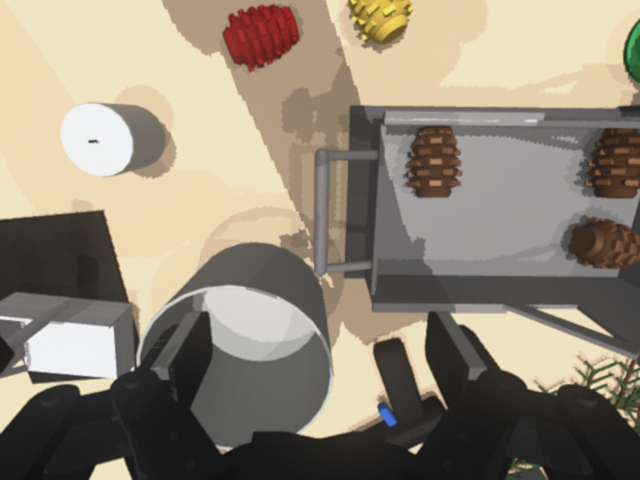

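Call:
{"fn": "step_arm", "kwargs": {"steps": [[0.036,0.002,0.0017,0.0,0],[0.036,0.002,0.0017,0.0,0],[0.036,0.002,0.0017,0.03,0],[0.036,0.002,0.0017,0.07,0],[0.036,0.002,0.0017,0.11,0],[0.036,0.002,0.0017,0.141,0],[0.036,0.002,0.0017,0.141,0]]}}

```text
t: 3.78
tool_pos: [486.4, 145.7, 56.1]
eef_rot: [[-0.959, 0.283, -0.005], [0.283, 0.959, -0.001], [0.004, -0.002, -1.0]]
force: [-0.0, -0.2, 0.3]
grip_width: 36.0
```

Call:
{"fn": "step_arm", "kwargs": {"steps": [[0.0,0,0,0,0],[0.0,0,0,0,0],[0.0,0,0,0,0],[0.0,0,0,0,0]], "squeeze": 60}}

```text
t: 4.28
tool_pos: [489.5, 145.2, 58.5]
eef_rot: [[-0.959, 0.285, 0.001], [0.285, 0.959, 0.0], [-0.001, 0.0, -1.0]]
force: [0.0, 0.2, -0.7]
grip_width: -0.1
```

Run:
```python
from h import *
see("wrist","w2"); mark("bin_bar","wrist",3);print(st()["force"])
```

```text
wrist bin_bar [(0.55, [490.6, 143.7, 73.0])]
[ 0.1410939  -0.11612998 -0.50750572]
```

View pics/w2.png

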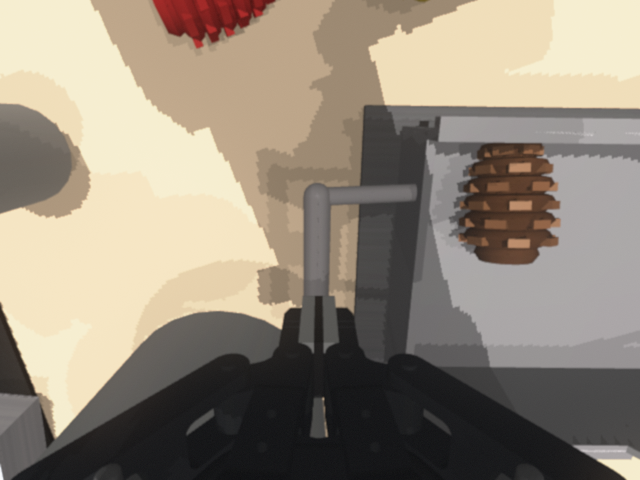

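```bash
cat >> h.py <<'E'
def proj(P,cam="wrist",s=None):
    i=optics.camera_info(cam)
    if cam=="wrist":
        s=s or st(); T=np.eye(4);T[:3,:3]=s["eef_rot"];T[:3,3]=s["tool_pos"];T=T@np.array(i["mount"])
        O,R=T[:3,3],T[:3,:3]
    else: O,R=np.array(i["origin"]),np.array(i["orientation"])
    c=(np.atleast_2d(P)-O)@R
    return np.c_[i["cx"]+i["fx"]*c[:,0]/-c[:,2], i["cy"]-i["fy"]*c[:,1]/-c[:,2]]
E
python3 - <<'E'
from h import *
s=st();R=np.array(s["eef_rot"]);p=s["tool_pos"]
print(p,"tip",proj(p),"grasp",proj(p-19*R[:,2]))
w=np.array([-.958,.286,0])
for z in (50,58,66,74): print(z,proj([[490,143.5,z]+k*48*w for k in (-1,0,1)]).round().tolist())
E
```

```text
[489.27291296 145.13036754  58.16862197] tip [[318.25369035 282.17636842]] grasp [[318.25489639 299.36258204]]
50 [[316.0, 354.0], [316.0, 278.0], [316.0, 189.0]]
58 [[316.0, 363.0], [316.0, 284.0], [316.0, 192.0]]
66 [[316.0, 372.0], [316.0, 291.0], [315.0, 195.0]]
74 [[315.0, 383.0], [315.0, 298.0], [315.0, 199.0]]
```

Run:
```python
from h import *
print(proj([490,143,74],"scene"))
u,v=proj([490,143,74],"scene")[0].astype(int)
see("scene","s2",(u-70,v-60,u+70,v+45),5)
```

```text
[[322.85809845 208.03110417]]
```

View pics/s2.png

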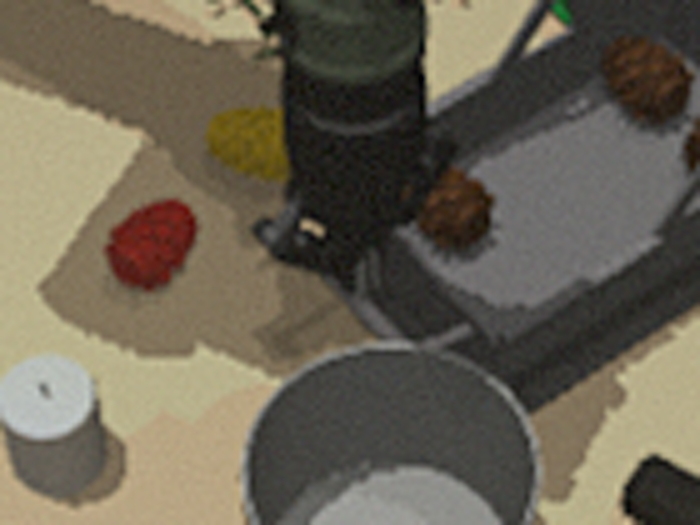

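Call:
{"fn": "step_arm", "kwargs": {"steps": [[0.0,0,0,0.004,0],[0.0,0,0,0.008,0],[0.0,0,0,0.008,0]]}}

```text
t: 4.8
tool_pos: [488.6, 145.1, 49.3]
eef_rot: [[-0.959, 0.285, -0.001], [0.285, 0.959, -0.0], [0.001, -0.0, -1.0]]
force: [-0.5, -0.0, -0.8]
grip_width: 0.1
```

Run:
```python
from h import *
s=dict(tool_pos=np.array([492.0,140.9,199.1]),eef_rot=np.array([[-0.958,.286,.001],[.286,.958,0],[-.001,0,-1]]))
w=np.array([-.958,.286,0])
for z in (34,50,62,74): print(z,proj([[490,143.5,z]+k*48*w for k in (-1,0,1)],s=s).round().tolist())
im=cv2.imread("pics/w1.png");cv2.imwrite("pics/w1c.png",cv2.resize(im[130:300,280:420],None,fx=4,fy=4))
```

```text
34 [[320.0, 253.0], [320.0, 205.0], [321.0, 152.0]]
50 [[320.0, 259.0], [320.0, 209.0], [321.0, 154.0]]
62 [[320.0, 264.0], [321.0, 212.0], [321.0, 155.0]]
74 [[320.0, 269.0], [321.0, 216.0], [321.0, 156.0]]
```

View pics/w1c.png

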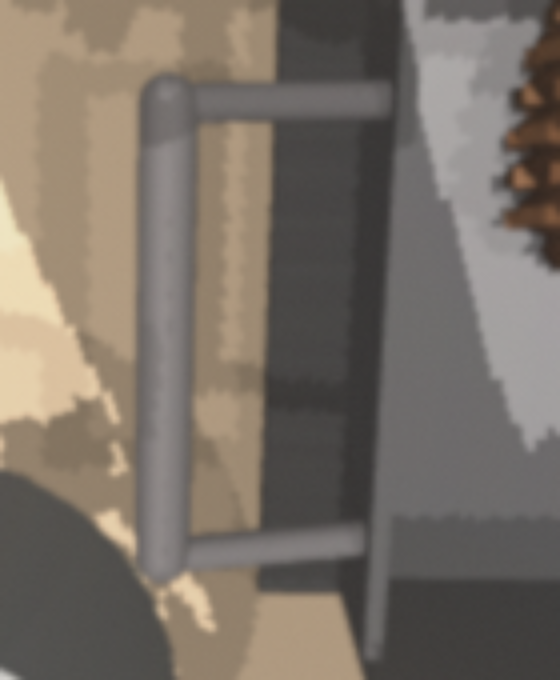

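Call:
{"fn": "step_arm", "kwargs": {"steps": [[0.0,0,0,-0.005,0],[0.0,0,0,-0.01,0],[0.0,0,0,-0.02,0],[0.0,0,0,-0.03,0],[0.0,0,0,-0.03,0]]}}

```text
t: 5.42
tool_pos: [490.1, 145.3, 81.2]
eef_rot: [[-0.959, 0.285, 0.002], [0.285, 0.959, 0.0], [-0.002, 0.001, -1.0]]
force: [0.3, -0.4, -1.1]
grip_width: 0.1
```

Run:
```python
from h import *
s=st();print(s["force"],s["tool_pos"],s["grip_width"])
see("wrist","w3",(200,150,440,400),3); mark("bin_bar","wrist",3)
```

```text
[ 0.33778281 -0.44282177 -1.06938903] [490.11715106 145.305588    81.1511649 ] 0.14024065467338132
wrist bin_bar [(0.57, [490.9, 142.6, 71.3])]
```

View pics/w3.png

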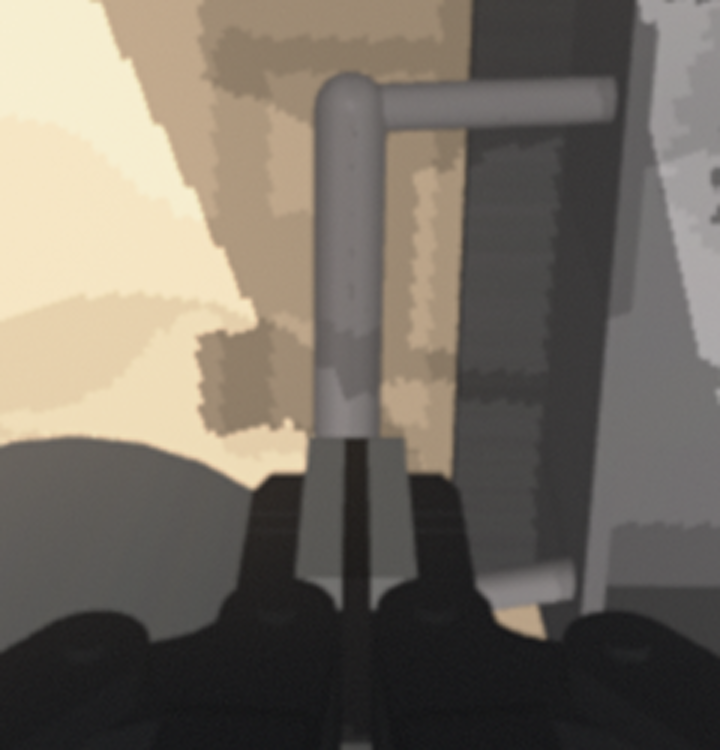

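Run:
```python
from h import *
s=st();R=np.array(s["eef_rot"])
for x in (0,11):
  for z in (0,-10,-20,-30,-40): print(x,z,proj(s["tool_pos"]+R@[x,0,z],s=s).round().tolist())
```

```text
0 0 [[318.0, 282.0]]
0 -10 [[318.0, 291.0]]
0 -20 [[318.0, 300.0]]
0 -30 [[318.0, 311.0]]
0 -40 [[318.0, 323.0]]
11 0 [[318.0, 262.0]]
11 -10 [[318.0, 270.0]]
11 -20 [[318.0, 279.0]]
11 -30 [[318.0, 288.0]]
11 -40 [[318.0, 299.0]]
```

Call:
{"fn": "step_arm", "kwargs": {"steps": [[0.0,0,0,0.03,0],[0.0,0,0,0.034,0],[0.0,0,0,0.037,0],[0.0,0,0,0.04,0],[0.0,0,0,0.042,0]]}}

```text
t: 6.15
tool_pos: [490.3, 144.8, 44.4]
eef_rot: [[-0.959, 0.285, 0.004], [0.285, 0.959, -0.001], [-0.004, 0.0, -1.0]]
force: [-20.2, -6.2, 72.5]
grip_width: 0.3
```

Call:
{"fn": "step_arm", "kwargs": {"steps": [[0.036,0,0,-0.03,0],[0.036,0,0,-0.04,0],[0.036,0,0,-0.04,0],[0.036,0,0,-0.03,0],[0.036,0,0,0.0,0],[0.036,0,0,0.018,0],[0.036,0,0,0.018,0]]}}

```text
t: 7.02
tool_pos: [486.2, 144.7, 17.0]
eef_rot: [[-0.959, 0.285, -0.006], [0.285, 0.959, -0.001], [0.006, -0.003, -1.0]]
force: [-0.1, -0.1, -0.1]
grip_width: 36.2
```

Call:
{"fn": "step_arm", "kwargs": {"steps": [[0.0,0,0,0,0],[0.0,0,0,0,0],[0.0,0,0,0,0],[0.0,0,0,0,0]]}}

```text
t: 7.52
tool_pos: [488.8, 144.0, 20.1]
eef_rot: [[-0.958, 0.286, -0.0], [0.286, 0.958, -0.002], [-0.0, -0.002, -1.0]]
force: [-1.0, -5.0, -0.8]
grip_width: 9.9
```

Call:
{"fn": "step_arm", "kwargs": {"steps": [[0.0,0,0.0033,-0.017,0],[0.0,0,0.0075,-0.0337,0],[0.0,0,0.0127,-0.0502,0],[0.0,0,0.0188,-0.0663,0],[0.0,0,0.0258,-0.0822,0],[0.0,0,0.0336,-0.0975,0],[0.0,0,0.0424,-0.1124,0],[0.0,0,0.0519,-0.1268,0]]}}

```text
t: 8.52
tool_pos: [503.4, 191.2, 146.1]
eef_rot: [[-0.958, 0.287, -0.001], [0.287, 0.958, -0.008], [-0.001, -0.008, -1.0]]
force: [2.1, -12.0, -8.6]
grip_width: 10.0
```

Call:
{"fn": "step_arm", "kwargs": {"steps": [[0.0,0,0.001,-0.002,0],[0.0,0,0.002,-0.004,0],[0.0,0,0.002,-0.004,0]]}}

```text
t: 8.9
tool_pos: [504.1, 193.6, 149.7]
eef_rot: [[-0.958, 0.287, -0.001], [0.287, 0.958, -0.007], [-0.001, -0.007, -1.0]]
force: [1.3, -8.7, -7.3]
grip_width: 10.0
```

Call:
{"fn": "step_arm", "kwargs": {"steps": [[0.0,0,0.003,-0.003,0],[0.0,0,0.005,-0.006,0],[0.0,0,0.007,-0.009,0],[0.0,0,0.007,-0.009,0]]}}

```text
t: 9.4
tool_pos: [503.9, 194.2, 151.9]
eef_rot: [[-0.957, 0.289, -0.009], [0.29, 0.957, -0.02], [0.003, -0.021, -1.0]]
force: [12.2, -22.7, -44.7]
grip_width: 9.9
```

Run:
```python
from h import *
print(st()["force"])
for c in("top","scene"):
    see(c,"t_"+c)
    mark("bin_bar",c); mark("bin_floor",c); mark("bin_hinge",c); mark("cone0",c,5)
```

```text
[ 12.24488222 -22.73266177 -44.737075  ]
top bin_bar [(0.83, [503.2, 197.4, 201.0])]
top bin_floor []
top bin_hinge []
top cone0 [(0.71, [341.5, 135.0, 20.2]), (0.7, [566.6, -168.9, 6.5]), (0.64, [532.8, 430.7, 57.5])]
scene bin_bar [(0.8, [502.3, 191.7, 202.4])]
scene bin_floor [(0.84, [545.2, 327.5, 82.7])]
scene bin_hinge [(0.93, [576.7, 431.9, 21.8])]
scene cone0 [(0.69, [345.3, 233.4, 20.4]), (0.66, [540.4, 394.5, 74.4]), (0.53, [596.2, 415.5, 51.4]), (0.52, [539.3, 436.8, 56.4]), (0.47, [339.4, 135.8, 22.6])]
```

Call:
{"fn": "step_arm", "kwargs": {"steps": [[0.0,0,-0.004,0.006,0],[0.04,0,-0.004,0.006,0],[0.04,0,-0.004,0.006,0],[0.04,0,-0.004,-0.03,0],[0.04,0,-0.004,-0.09,0],[0.04,0,-0.004,-0.12,0],[0.04,0,-0.004,-0.12,0]]}}

```text
t: 10.78
tool_pos: [507.2, 201.1, 283.5]
eef_rot: [[-0.959, 0.284, 0.007], [0.284, 0.959, 0.003], [-0.006, 0.005, -1.0]]
force: [0.0, 0.1, -0.0]
grip_width: 40.1
```

Run:
```python
from h import *
print(st()["tool_pos"],st()["grip_width"])
optics.grab_frame("top");mark("bin_bar","top"); mark("scoop_grip","top");mark("scoop_bowl","top")
m=optics.outline_of("scoop_bowl","top")
print(m[0]["score"] if m else None)
optics.grab_frame("scene");mark("bin_bar","scene");mark("scoop_grip","scene");mark("scoop_bowl","scene");
go([480,-130,260],66)
```

```text
[507.22689476 201.08728766 283.48530274] 40.11148556325891
top bin_bar [(0.69, [503.7, 194.4, 202.8])]
top scoop_grip [(0.6, [487.9, -133.2, 126.3])]
top scoop_bowl [(0.56, [566.6, -165.6, 4.6])]
0.8
scene bin_bar [(0.76, [502.2, 191.4, 198.5])]
scene scoop_grip [(0.58, [493.0, -134.9, 126.5])]
scene scoop_bowl [(0.65, [568.2, -164.3, 6.3])]
go [ 480 -130  260] shift [-0.0701 -0.323   0.019 ] turn 7.4
```

Call:
{"fn": "step_arm", "kwargs": {"steps": [[0.04,-0.07,-0.323,0.02,7.4],[0.04,-0.07,-0.323,0.02,7.4],[0.04,-0.07,-0.323,0.02,7.4],[0.04,-0.07,-0.323,0.02,7.4],[0.04,-0.07,-0.323,0.02,7.4],[0.04,-0.07,-0.323,0.02,7.4],[0.04,-0.07,-0.323,0.02,7.4],[0.04,-0.07,-0.323,0.02,7.4]]}}

```text
t: 12.22
tool_pos: [480.4, -128.6, 259.6]
eef_rot: [[-0.914, 0.405, -0.0], [0.405, 0.914, 0.001], [0.0, 0.001, -1.0]]
force: [-0.0, 0.1, -0.1]
grip_width: 40.0
```

Run:
```python
from h import *
s=st();print(s["tool_pos"],s["eef_rot"][:2])
see("wrist","w4");mark("scoop_grip","wrist");mark("scoop_bowl","wrist");mark("mat_top","wrist")
```

```text
[ 480.43410084 -128.57575838  259.64908059] [[-9.14459842e-01  4.04676626e-01 -1.58370539e-04]
 [ 4.04676395e-01  9.14459625e-01  7.81408710e-04]]
wrist scoop_grip [(0.93, [491.9, -132.5, 129.3])]
wrist scoop_bowl [(0.92, [562.7, -165.9, 1.6])]
wrist mat_top [(0.75, [518.5, -160.0, 3.2])]
```

View pics/w4.png

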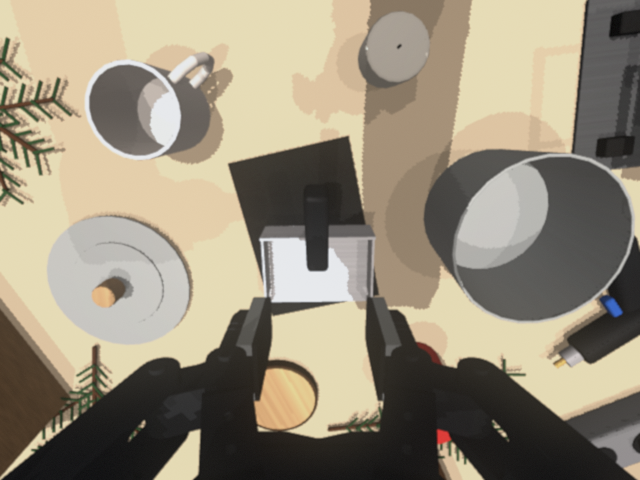

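Call:
{"fn": "step_arm", "kwargs": {"steps": [[0.04,-0.011,0,0.05,0],[0.04,-0.011,0,0.1,0],[0.04,-0.011,0,0.14,0],[0.04,-0.011,0,0.17,0],[0.04,-0.011,0,0.1755,0],[0.04,-0.011,0,0.1755,0]]}}

```text
t: 13.18
tool_pos: [490.9, -134.0, 84.8]
eef_rot: [[-0.914, 0.405, 0.0], [0.405, 0.914, -0.0], [-0.0, 0.0, -1.0]]
force: [0.3, -0.5, 1.0]
grip_width: 40.5
```

Call:
{"fn": "step_arm", "kwargs": {"steps": [[0.0,0,0,0,0],[0.0,0,0,0,0],[0.0,0,0,0,0],[0.0,0,0,0,0],[0.0,0,0,-0.02,0],[0.0,0,0,-0.05,0],[0.0,0,0,-0.08,0],[0.0,0,0,-0.08,0]], "squeeze": 60}}

```text
t: 14.18
tool_pos: [492.2, -135.1, 166.5]
eef_rot: [[-0.914, 0.406, 0.005], [0.406, 0.914, -0.002], [-0.005, -0.0, -1.0]]
force: [1.1, -0.5, -3.0]
grip_width: 18.6
```

Call:
{"fn": "step_arm", "kwargs": {"steps": [[0.0,0,0,0,0],[0.0,0,0,0,0],[0.0,0,0,0,0],[0.0,0,0,0,0]], "squeeze": 20}}

```text
t: 14.68
tool_pos: [490.1, -134.2, 163.6]
eef_rot: [[-0.914, 0.406, -0.001], [0.406, 0.914, 0.0], [0.001, 0.0, -1.0]]
force: [0.1, 0.2, -1.7]
grip_width: 18.6
```

```bash
cat >> h.py <<'E'
def pitch(cams=("wrist","top","scene")):
    s=st();R=np.array(s["eef_rot"])
    for c in cams:
        optics.grab_frame(c)
        b=optics.mark_of("scoop_bowl",c);g=optics.mark_of("scoop_grip",c)
        if not b: print(c,"no bowl");continue
        B=R.T@(np.array(b[0]["xyz"])-s["tool_pos"])
        G=R.T@(np.array(g[0]["xyz"])-s["tool_pos"]) if g else [np.nan]*3
        a=np.degrees(np.arctan2(B[2]-G[2],-(B[0]-G[0])))
        print(c,"bowl tool",np.round(B),"grip tool",np.round(G),"pitch",round(49.7-a,1),"len",round(np.hypot(B[2]-G[2],B[0]-G[0])))
E
python3 - <<'E'
from h import *
print(st()["force"],st()["ft_torque"],st()["grip_width"]);pitch()
E
```

```text
[ 0.05205482  0.17561437 -1.65480177] [ 0.00871368 -0.00787637  0.01918669] 18.556038188790502
wrist bowl tool [ -2.   1. -43.] grip tool [ -0.  -1. -42.] pitch 85.3 len 3Traceback (most recent call last):
  File "<stdin>", line 2, in <module>
  File "h.py", line 36, in pitch
    print(c,"bowl tool",np.round(B),"grip tool",np.round(G),"pitch",round(49.7-a,1),"len",round(np.hypot(B[2]-G[2],B[0]-G[0])))
                                                                                          ~~~~~^^^^^^^^^^^^^^^^^^^^^^^^^^^^^^^
ValueError: cannot convert float NaN to integer
```

Run:
```python
from h import *
s=st();u,v=proj([520,-150,150],"scene")[0].astype(int)
see("scene","s3",(u-60,v-60,u+60,v+60),4)
mark("scoop_grip","scene",2);mark("scoop_bowl","scene",2);mark("scoop_bowl","top",2,True)
```

```text
scene scoop_grip [(0.98, [492.2, -131.7, 205.8]), (0.45, [534.6, 433.9, 54.4])]
scene scoop_bowl [(0.78, [564.4, -166.7, 81.8])]
top scoop_bowl [(0.86, [564.2, -163.1, 85.0])]
```

View pics/s3.png

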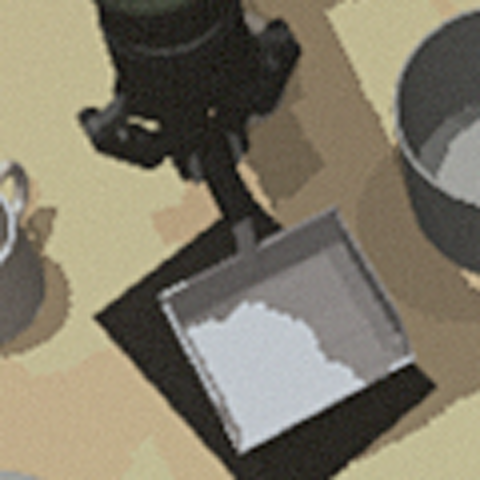

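Call:
{"fn": "step_arm", "kwargs": {"steps": [[0.0175,0,0,0,0],[0.018,0,0,0,0],[0.018,0,0,0,0],[0.0182,0,0,0,0],[0.0182,0,0,0,0]]}}

```text
t: 15.85
tool_pos: [490.4, -134.3, 164.2]
eef_rot: [[-0.914, 0.406, -0.0], [0.406, 0.914, -0.0], [0.0, -0.0, -1.0]]
force: [0.3, -0.2, -2.5]
grip_width: 19.1
```

```bash
cat > p.py <<'E'
from h import *
def pit(cams=("top","scene")):
    s=st();R=np.array(s["eef_rot"]);print("w",round(s["grip_width"],2),"F",np.round(s["force"],1),"T",np.round(s["ft_torque"],3),"pos",np.round(s["tool_pos"],1))
    for c in cams:
        optics.grab_frame(c);b=optics.mark_of("scoop_bowl",c)
        if b:
            B=R.T@(np.array(b[0]["xyz"])-s["tool_pos"]); G=[0,0,-44]
            a=np.degrees(np.arctan2(B[2]-G[2],-(B[0]-G[0])))
            print(c,round(b[0]["score"],2),"bowl tool",np.round(B),"pitch",round(55.4-a,1))
if __name__=="__main__": pit()
E
python3 p.py
```

```text
w 19.11 F [ 0.3 -0.2 -2.5] T [ 0.044  0.09  -0.003] pos [ 490.4 -134.3  164.2]
top 0.91 bowl tool [-84.   3.  78.] pitch -0.0
scene 0.92 bowl tool [-80.   1.  82.] pitch -2.2
```

Call:
{"fn": "step_arm", "kwargs": {"steps": [[0.0186,0,0,0,0],[0.0186,0,0,0,0],[0.0186,0,0,0,0],[0.0186,0,0,0,0]]}}

```text
t: 16.55
tool_pos: [490.4, -134.3, 164.2]
eef_rot: [[-0.914, 0.406, -0.0], [0.406, 0.914, 0.0], [0.0, 0.0, -1.0]]
force: [0.1, -0.2, -1.5]
grip_width: 18.7
```

```bash
python3 p.py
```

```text
w 18.68 F [ 0.1 -0.2 -1.5] T [ 0.005  0.111 -0.001] pos [ 490.4 -134.3  164.2]
top 0.81 bowl tool [-80.   1.  82.] pitch -2.1
scene 0.62 bowl tool [-80.   1.  79.] pitch -1.5
```

Call:
{"fn": "step_arm", "kwargs": {"steps": [[0.019,0,0,0,0],[0.019,0,0,0,0],[0.0,0,0,0,0],[0.0,0,0,0,0]]}}

```text
t: 17.25
tool_pos: [490.4, -134.3, 164.2]
eef_rot: [[-0.914, 0.406, 0.0], [0.406, 0.914, 0.0], [-0.0, 0.0, -1.0]]
force: [-0.4, 0.4, -2.2]
grip_width: 19.4
```

```bash
python3 p.py
```

```text
w 19.44 F [-0.4  0.4 -2.2] T [ 0.02   0.04  -0.038] pos [ 490.4 -134.3  164.2]
top 0.77 bowl tool [-80.   1.  81.] pitch -1.9
scene 0.79 bowl tool [-82.   1.  80.] pitch -1.3
```

Call:
{"fn": "step_arm", "kwargs": {"steps": [[0.0196,0,0,0,0],[0.0196,0,0,0,0],[0.0196,0,0,0,0],[0.0,0,0,0,0],[0.0,0,0,0,0]]}}

```text
t: 18.08
tool_pos: [490.4, -134.3, 164.2]
eef_rot: [[-0.914, 0.406, -0.0], [0.406, 0.914, 0.0], [0.0, 0.0, -1.0]]
force: [-0.2, 0.9, -2.4]
grip_width: 19.5
```

```bash
python3 p.py
```

```text
w 19.5 F [-0.2  0.9 -2.4] T [0.065 0.129 0.006] pos [ 490.4 -134.3  164.2]
top 0.9 bowl tool [-81.   2.  80.] pitch -1.3
scene 0.6 bowl tool [-81.   4.  84.] pitch -2.2
```

Call:
{"fn": "step_arm", "kwargs": {"steps": [[0.0201,0,0,0,0],[0.0201,0,0,0,0],[0.0,0,0,0,0],[0.0,0,0,0,0],[0.0,0,0,0,0]]}}

```text
t: 18.9
tool_pos: [490.5, -134.3, 164.2]
eef_rot: [[-0.914, 0.406, 0.0], [0.406, 0.914, -0.0], [-0.0, -0.0, -1.0]]
force: [-0.3, -0.7, -0.5]
grip_width: 0.2
```

```bash
python3 p.py
```

```text
w 0.16 F [-0.3 -0.7 -0.5] T [-0.024  0.056  0.043] pos [ 490.5 -134.3  164.2]
top 0.72 bowl tool [-66.   4. 158.] pitch -16.4
scene 0.86 bowl tool [-67.   1. 161.] pitch -16.6
```

Run:
```python
from h import *
see("wrist","w5",(140,40,520,330),2);mark("scoop_grip","wrist",2);mark("scoop_bowl","wrist");mark("mat_top","wrist")
mark("scoop_grip","scene",2,True);mark("scoop_bowl","scene");mark("scoop_grip","top",2,True);mark("scoop_bowl","top")
```

```text
wrist scoop_grip [(0.56, [478.2, -128.7, 127.5])]
wrist scoop_bowl [(0.92, [548.1, -160.0, 1.7])]
wrist mat_top []
scene scoop_grip [(0.92, [477.9, -129.9, 123.6]), (0.2, [380.8, -10.0, 2.0])]
scene scoop_bowl [(0.61, [554.1, -161.3, 4.0])]
top scoop_grip [(0.93, [474.6, -129.2, 128.9]), (0.73, [584.1, 42.0, 122.8])]
top scoop_bowl [(0.97, [555.2, -160.1, 5.7])]
```

View pics/w5.png

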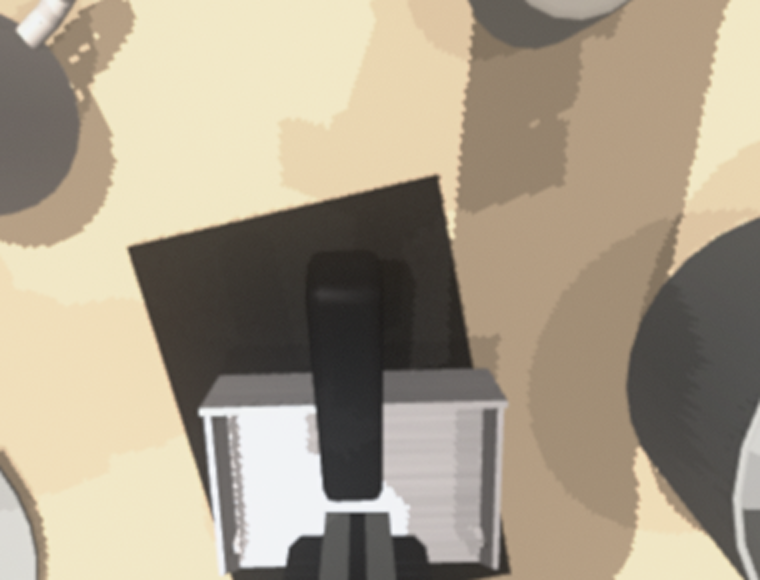

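Call:
{"fn": "step_arm", "kwargs": {"steps": [[0.04,0.014,0,0,0],[0.04,0.014,0,0,0],[0.04,0.014,0,0,0],[0.04,0.014,0,0.03,0],[0.04,0.014,0,0.06,0],[0.04,0.014,0,0.08,0],[0.04,0.014,0,0.08,0]]}}

```text
t: 20.48
tool_pos: [476.5, -128.2, 83.0]
eef_rot: [[-0.914, 0.406, -0.003], [0.406, 0.914, 0.001], [0.003, -0.0, -1.0]]
force: [0.5, -0.4, 0.7]
grip_width: 40.6
```

Call:
{"fn": "step_arm", "kwargs": {"steps": [[0.0,0,0,0,0],[0.0,0,0,0,0],[0.0,0,0,0,0],[0.0,0,0,0,0],[0.0,0,0,-0.04,0],[0.0,0,0,-0.1,0],[0.0,0,0,-0.16,0],[0.0,0,0,-0.2,0]], "squeeze": 80}}

```text
t: 21.48
tool_pos: [478.2, -128.9, 287.2]
eef_rot: [[-0.914, 0.406, 0.003], [0.406, 0.914, -0.001], [-0.003, 0.0, -1.0]]
force: [0.3, 0.3, -2.2]
grip_width: 18.5
```

Run:
```python
from p import *
pit()
mark("scoop_grip","scene")
for c in("top","scene"): optics.grab_frame(c); mark("cone0",c,6)
u=np.array([.286,.958,0])
H=np.array([576.5,432,24]);up=np.array([0,0,1])
c,sn=np.cos(.45),np.sin(.45)
ex=c*u-sn*up; ez=sn*u+c*up
def B(x,z,y=0): return H+(x-129)*ex+(z+4)*ez
print("corner",B(125,0),"bar",B(-174,46))
# level scoop (pitch 0), back bottom edge at bin x=xb on floor+5 -> grip
for xb in (-40,-20,0,20):
    e=B(xb,6); g=e+(-58)*u+127.5*up
    print(xb,"edge",e.round(),"grip",g.round(),"TCP",(g-[0,0,46]).round())
go(B(-20,8)-58*u+(127.5-44+90)*up,73.4+90)
```

```text
w 18.46 F [ 0.3  0.3 -2.2] T [ 0.049  0.051 -0.023] pos [ 478.2 -128.9  287.2]
top 0.95 bowl tool [-79.   5.  83.] pitch -2.5
scene 0.86 bowl tool [-81.   4.  77.] pitch -0.9
scene scoop_grip [(0.96, [481.9, -125.7, 330.5])]
top cone0 [(0.9, [591.6, 415.8, 56.1]), (0.8, [533.5, 433.8, 55.3]), (0.76, [342.0, 134.0, 18.1]), (0.56, [343.3, 237.3, 18.6])]
scene cone0 [(0.73, [338.5, 133.8, 18.8]), (0.57, [536.8, 435.9, 56.4]), (0.52, [541.8, 394.9, 73.5]), (0.51, [595.5, 417.2, 50.1])]
corner [575.96748909 430.21627463  29.34165055] bar [504.68906214 191.4584669  200.81691195]
-40 edge [534. 290. 107.] grip [518. 235. 234.] TCP [518. 235. 188.]
-20 edge [539. 308.  98.] grip [523. 252. 225.] TCP [523. 252. 179.]
0 edge [545. 325.  89.] grip [528. 269. 217.] TCP [528. 269. 171.]
20 edge [550. 342.  80.] grip [533. 287. 208.] TCP [533. 287. 162.]
go [523. 253. 273.] shift [0.1124 0.3671 0.0098] turn 82.6
```

Call:
{"fn": "step_arm", "kwargs": {"steps": [[0.0,0,0,-0.043,-10],[0.0,0.0,0.05,-0.043,-20],[0.0,0.03,0.1,-0.043,-30],[0.0,0.05,0.16,-0.043,-40],[0.0,0.07,0.21,-0.043,-50],[0.0,0.09,0.26,-0.043,-60],[0.0,0.1,0.3,-0.043,-70],[0.0,0.108,0.319,-0.043,-80]]}}

```text
t: 22.92
tool_pos: [508.1, 208.9, 325.8]
eef_rot: [[-0.552, -0.834, -0.002], [-0.834, 0.552, -0.0], [0.001, 0.001, -1.0]]
force: [-0.2, -1.1, -1.8]
grip_width: 18.0
```

Call:
{"fn": "step_arm", "kwargs": {"steps": [[0.0,0,0,0,-10],[0.0,0,0,0,-15],[0.0,0,0,0,-15],[0.0,0,0,0,-15]]}}

```text
t: 23.42
tool_pos: [508.3, 206.6, 326.6]
eef_rot: [[-0.326, -0.945, -0.001], [-0.945, 0.326, -0.0], [0.001, 0.001, -1.0]]
force: [-0.7, 0.1, -2.8]
grip_width: 18.1
```

```bash
cat >> p.py <<'E'
u=np.array([.286,.958,0]);v=np.array([-.958,.286,0]);up=np.array([0,0,1.])
H=np.array([576.5,432,24])
def B(x,z,t=.45,y=0):
    c,sn=np.cos(t),np.sin(t); return H+(x-129)*(c*u-sn*up)+(z+4)*(sn*u+c*up)+y*v
def uv(P,name=""):
    d=np.array(P)-H; c,sn=np.cos(.45),np.sin(.45)
    print(name,"bin x",round(d@(c*u-sn*up)+129),"y",round(d@v),"z",round(d@(sn*u+c*up)-4))
E
python3 - <<'E'
from p import *
pit()
s=st();R=np.array(s["eef_rot"]);print("yaw x",np.degrees(np.arctan2(R[1,0],R[0,0])))
for c in("top","scene"): 
  for d in optics.mark_of("scoop_bowl",c)[:1]: print(c,d["xyz"],(np.array(d["xyz"])-H)@v, "tcp lat",(s["tool_pos"]-H)@v)
go(B(-70,8)-58*u+(127.5-46)*up)
E
```

```text
w 18.14 F [-0.7  0.1 -2.8] T [-0.067 -0.008  0.022] pos [508.3 206.6 326.6]
scene 0.77 bowl tool [-80.   1.  83.] pitch -2.3
yaw x -108.99589077013336
scene [533.5, 282.7, 243.5] -1.5058000000000007 tcp lat 0.7197311020750021
go [510. 210. 203.] shift [-0.0035 -0.0006  0.1243] turn 0
```

Call:
{"fn": "step_arm", "kwargs": {"steps": [[0.0,-0.0035,0,0.04,0],[0.0,-0.0035,0,0.08,0],[0.0,-0.0035,0,0.105,0],[0.0,-0.0035,0,0.118,0],[0.0,-0.0035,0,0.124,0],[0.0,-0.0035,0,0.124,0]]}}

```text
t: 24.48
tool_pos: [510.7, 211.4, 204.6]
eef_rot: [[-0.324, -0.946, 0.003], [-0.946, 0.324, 0.003], [-0.004, -0.002, -1.0]]
force: [0.5, 5.3, 0.1]
grip_width: 18.3
```

Call:
{"fn": "step_arm", "kwargs": {"steps": [[0.0,0,0,0.003,0],[0.0,0,0,0.006,0],[0.0,0,0,0.006,0]]}}

```text
t: 24.85
tool_pos: [511.7, 211.0, 202.1]
eef_rot: [[-0.324, -0.946, 0.007], [-0.946, 0.324, 0.003], [-0.005, -0.006, -1.0]]
force: [-4.8, 1.5, 22.4]
grip_width: 18.1
```

Call:
{"fn": "step_arm", "kwargs": {"steps": [[0.0,0,0,-0.004,0],[0.024,0,0,-0.004,0],[0.024,0,0,-0.004,0],[0.036,0,0,-0.004,0],[0.04,0,0,-0.004,0],[0.04,0,0,-0.004,0],[0.04,0,0,-0.05,0],[0.04,0,0,-0.1,0]]}}

```text
t: 25.85
tool_pos: [508.9, 209.8, 297.5]
eef_rot: [[-0.325, -0.946, -0.002], [-0.946, 0.325, -0.001], [0.001, 0.002, -1.0]]
force: [1.9, 0.5, -0.8]
grip_width: 39.7
```

Run:
```python
from p import *
s=st();print(s["tool_pos"],s["force"])
for c in("top","scene","wrist"):
    if c=="scene": see("scene","s4",(260,60,480,240),3.5)
    else: optics.grab_frame(c)
    for q in("scoop_bowl","scoop_grip","cone0"):
        for d in optics.mark_of(q,c)[:4]: 
            if d["score"]>.4: uv(d["xyz"],c+q+str(np.round(d["xyz"])))
```

```text
[508.89224015 209.77010865 297.50274987] [ 1.90183963  0.48213369 -0.77231979]
topcone0[346. 240.  20.] bin x -94 y 166 z -116
topcone0[340. 135.  21.] bin x -187 y 141 z -160
scenescoop_bowl[541. 299.  98.] bin x -26 y -4 z 3
scenescoop_grip[536. 283. 240.] bin x -104 y -3 z 123
scenescoop_grip[544. 326.  82.] bin x 4 y 1 z 0
scenecone0[340. 132.  21.] bin x -189 y 141 z -162
scenecone0[541. 392.  72.] bin x 64 y 23 z 18
scenecone0[592. 415.  51.] bin x 107 y -20 z 15
scenecone0[345. 234.  22.] bin x -101 y 165 z -117
wristscoop_bowl[539. 296.  95.] bin x -29 y -3 z -1
wristscoop_grip[534. 279. 241.] bin x -109 y -3 z 123
wristcone0[337. 138.  22.] bin x -186 y 145 z -159
wristcone0[539. 395.  70.] bin x 67 y 25 z 17
wristcone0[339. 237.  21.] bin x -99 y 171 z -117
wristcone0[537. 431.  56.] bin x 104 y 38 z 20
```

View pics/s4.png

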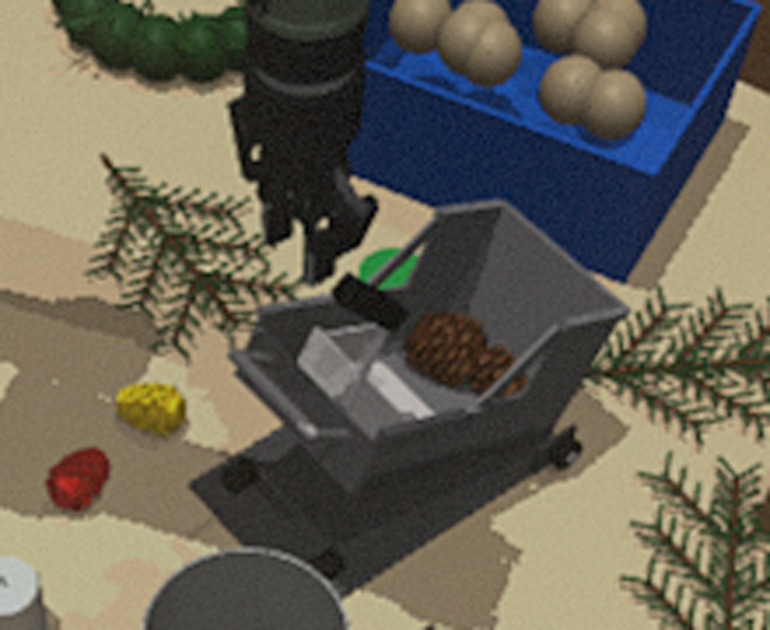

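Run:
```python
from h import *
s=dict(tool_pos=np.array([490.5,-134.3,164.2]),eef_rot=np.array([[-.914,.406,0],[.406,.914,0],[0,0,-1.]]))
h=np.array([.914,-.406,0]);k=np.array([0,0,1.])
for sh in(0,-25):
    G=np.array([477,-129.3,131.5])+sh*h
    print(sh,"rear top",proj(G-38.5*h+18*k+10*(k*.9+.42*h),s=s),"front top",proj(G+38.5*h-18*k+10*k*.9,s=s), "bowl back",proj(G+(108-50)*h-(127.5-48)*k,s=s),"lip",proj(G+158*h-127.5*k,s=s))
```

```text
0 rear top [[316.17720109 185.78310894]] front top [[316.55953598 289.33664173]] bowl back [[316.91452665 273.5152644 ]] lip [[317.08444651 343.82091124]]
-25 rear top [[316.13023144 132.31268337]] front top [[316.53711661 252.56271302]] bowl back [[316.90664014 245.16091381]] lip [[317.08164794 322.63581018]]
```

Run:
```python
from p import *
go(np.array([534.5,281,194])-26*u,73.4+90)
s=st();print((s["tool_pos"]-H)@v)
```

```text
go [527. 256. 194.] shift [-0.0495 -0.002   0.1024] turn -2.4
0.9526288968301131
```

Call:
{"fn": "step_arm", "kwargs": {"steps": [[0.04,-0.0495,-0.002,0.0,-2.4],[0.04,-0.0495,-0.002,0.04,-2.4],[0.04,-0.0495,-0.002,0.08,-2.4],[0.04,-0.0495,-0.002,0.1,-2.4],[0.04,-0.0495,-0.002,0.1025,-2.4],[0.04,-0.0495,-0.002,0.1025,-2.4]]}}

```text
t: 27.2
tool_pos: [527.9, 256.3, 195.3]
eef_rot: [[-0.285, -0.959, 0.001], [-0.959, 0.285, 0.0], [-0.0, -0.001, -1.0]]
force: [-0.7, 0.3, -0.1]
grip_width: 40.0
```

Call:
{"fn": "step_arm", "kwargs": {"steps": [[0.0,0,0,0,0],[0.0,0,0,0,0],[0.0,0,0,0,0],[0.0,0,0,0,0]], "squeeze": 60}}

```text
t: 27.7
tool_pos: [528.4, 256.7, 196.0]
eef_rot: [[-0.285, -0.959, 0.002], [-0.959, 0.285, 0.001], [-0.002, -0.002, -1.0]]
force: [0.1, 0.3, 5.3]
grip_width: 19.1
```

Call:
{"fn": "step_arm", "kwargs": {"steps": [[0.0,-0.009,0,0.0043,0],[0.0,-0.018,0,0.0087,0],[0.0,-0.027,0,0.013,0],[0.0,-0.036,0,0.0174,0],[0.0,-0.045,0,0.0217,0],[0.0,-0.054,0,0.0261,0],[0.0,-0.063,0,0.0304,0],[0.0,-0.068,0,0.033,0]]}}

```text
t: 28.7
tool_pos: [548.4, 321.8, 163.8]
eef_rot: [[-0.285, -0.959, 0.004], [-0.959, 0.285, 0.001], [-0.002, -0.003, -1.0]]
force: [-1.3, -1.1, 11.7]
grip_width: 19.0
```

```bash
cat >> p.py <<'E'
def look(cams=("scene","top","wrist")):
    s=st();print("TCP",np.round(s["tool_pos"],1),"F",np.round(s["force"],1),"w",round(s["grip_width"],1)); uv(s["tool_pos"]+[0,0,46],"grip by tool")
    for c in cams:
        optics.grab_frame(c)
        for q in("scoop_bowl","scoop_grip","cone0"):
            for d in optics.mark_of(q,c)[:5]: 
                if d["score"]>.3 and d["xyz"][0]>400 and d["xyz"][1]>0: uv(d["xyz"],c+" "+q+" %.2f "%d["score"]+str(np.round(d["xyz"])))
E
python3 -c "
from p import *
look()"
```

```text
TCP [548.4 321.8 163.8] F [-1.3 -1.1 11.7] w 19.0
grip by tool bin x -54 y -5 z 114
scene scoop_bowl 0.96 [566. 366.  64.] bin x 52 y -8 z 3
scene scoop_grip 0.95 [559. 345. 206.] bin x -29 y -8 z 122
scene cone0 0.73 [542. 394.  73.] bin x 66 y 23 z 20
scene cone0 0.61 [594. 418.  54.] bin x 109 y -21 z 20
top scoop_bowl 0.96 [564. 361.  66.] bin x 46 y -8 z 3
top scoop_grip 0.68 [554. 345. 208.] bin x -32 y -3 z 122
top cone0 0.54 [544. 401.  78.] bin x 71 y 22 z 27
wrist scoop_bowl 0.89 [561. 364.  59.] bin x 51 y -5 z -3
wrist cone0 0.76 [545. 397.  73.] bin x 69 y 20 z 21
wrist cone0 0.72 [594. 418.  57.] bin x 107 y -20 z 22
```

Call:
{"fn": "step_arm", "kwargs": {"steps": [[0.0,-0.005,0.002,0.0015,0],[0.0,-0.01,0.003,0.004,0],[0.0,-0.015,0.003,0.0065,0],[0.0,-0.018,0.003,0.008,0],[0.0,-0.02,0.003,0.009,0],[0.0,-0.02,0.003,0.009,0]]}}

```text
t: 30.05
tool_pos: [552.0, 338.7, 156.2]
eef_rot: [[-0.286, -0.958, 0.006], [-0.958, 0.286, -0.004], [0.003, -0.007, -1.0]]
force: [0.7, -10.6, 18.3]
grip_width: 19.3
```

```bash
python3 -c "
from p import *
look()
see('wrist','w6',(100,0,540,330),1.7)"
```

```text
TCP [552.  338.7 156.2] F [  0.7 -10.6  18.3] w 19.3
grip by tool bin x -35 y -3 z 115
scene scoop_bowl 0.94 [564. 381.  53.] bin x 69 y -2 z -1
scene scoop_grip 0.61 [560. 364. 202.] bin x -12 y -4 z 126
scene cone0 0.64 [541. 391.  77.] bin x 62 y 22 z 23
scene cone0 0.64 [540. 442.  57.] bin x 113 y 38 z 26
scene cone0 0.55 [595. 420.  51.] bin x 112 y -21 z 17
top scoop_bowl 0.61 [566. 382.  56.] bin x 69 y -4 z 3
top scoop_grip 0.44 [535. 435.  54.] bin x 108 y 41 z 19
top cone0 0.47 [533. 436.  53.] bin x 109 y 43 z 19
top cone0 0.44 [542. 398.  77.] bin x 68 y 23 z 25
wrist scoop_bowl 0.92 [564. 382.  54.] bin x 70 y -2 z 1
wrist cone0 0.85 [546. 393.  66.] bin x 69 y 18 z 14
wrist cone0 0.67 [596. 419.  58.] bin x 108 y -22 z 24
```

View pics/w6.png

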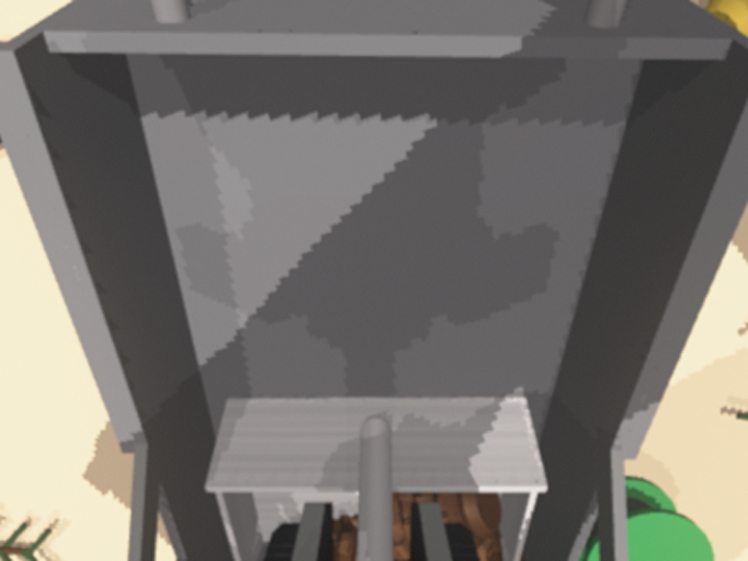

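Call:
{"fn": "step_arm", "kwargs": {"steps": [[0.0,0.0,0,0.001,0],[0.0,0.0087,0,0.001,0],[0.0,0.0179,0,0.0025,0],[0.0,0.027,0,0.004,0],[0.0,0.036,0,0.006,0],[0.0,0.0448,0,0.0085,0],[0.0,0.0448,0,0.0085,0]], "squeeze": 30}}

```text
t: 31.58
tool_pos: [539.9, 299.5, 147.8]
eef_rot: [[-0.285, -0.958, 0.007], [-0.958, 0.285, 0.004], [-0.006, -0.006, -1.0]]
force: [0.7, 0.2, 14.3]
grip_width: 19.7
```

```bash
python3 -c "
from p import *
look(('scene','top'))
pit(('scene','top'))"
```

```text
TCP [539.9 299.5 147.8] F [ 0.7  0.2 14.3] w 19.7
grip by tool bin x -69 y -3 z 89
scene scoop_grip 0.90 [548. 328. 202.] bin x -46 y -2 z 109
scene cone0 0.63 [543. 451.  82.] bin x 112 y 38 z 52
scene cone0 0.59 [543. 403.  89.] bin x 67 y 24 z 38
scene cone0 0.45 [600. 431.  81.] bin x 109 y -23 z 50
w 19.58 F [-0.2 -1.3 15.2] T [ 0.363 -0.055  0.16 ] pos [540.  299.8 147.9]
scene 0.65 bowl tool [-89.  -0.  77.] pitch 1.7
```

Call:
{"fn": "step_arm", "kwargs": {"steps": [[0.0,0.0086,0,0.0035,0],[0.0,0.017,0,0.0075,0],[0.0,0.025,0,0.0115,0],[0.0,0.029,0,0.014,0],[0.0,0.029,0,0.014,0]]}}

```text
t: 32.8
tool_pos: [530.7, 270.7, 132.1]
eef_rot: [[-0.286, -0.958, 0.005], [-0.958, 0.286, 0.001], [-0.002, -0.004, -1.0]]
force: [0.6, -1.5, 11.0]
grip_width: 19.0
```

```bash
python3 -c "
from p import *
look(('scene','top'))
see('scene','s5',(290,70,450,230),4)"
```

```text
TCP [530.7 270.7 132.1] F [ 0.6 -1.5 11. ] w 19.0
grip by tool bin x -89 y -2 z 62
scene scoop_bowl 0.82 [567. 389.  82.] bin x 64 y -3 z 29
scene scoop_grip 0.78 [541. 298. 191.] bin x -68 y -4 z 86
scene cone0 0.52 [602. 442.  99.] bin x 111 y -21 z 70
```

View pics/s5.png

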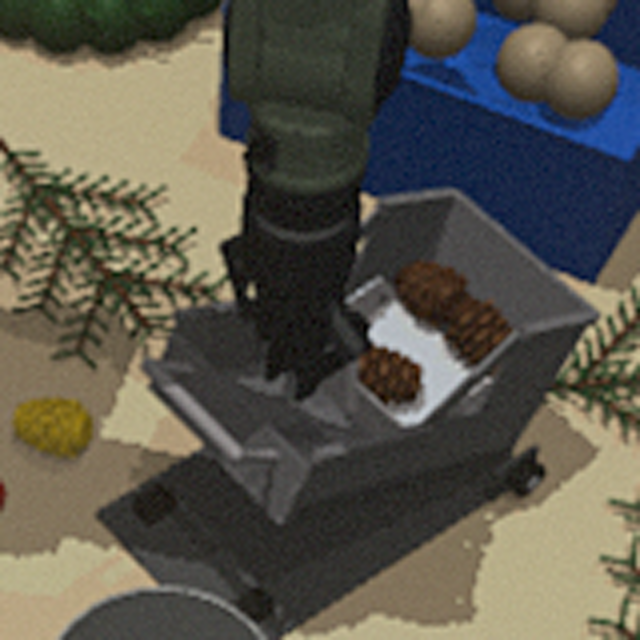

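Call:
{"fn": "step_arm", "kwargs": {"steps": [[0.0,0.005,0,0.0033,0],[0.0,0.01,0,0.0067,0],[0.0,0.0145,0,0.01,0],[0.0,0.0145,0,0.01,0]]}}

```text
t: 33.75
tool_pos: [526.0, 257.0, 121.1]
eef_rot: [[-0.286, -0.958, 0.003], [-0.958, 0.286, 0.001], [-0.002, -0.002, -1.0]]
force: [1.9, -0.8, 4.8]
grip_width: 19.7
```

Call:
{"fn": "step_arm", "kwargs": {"steps": [[0.0,0,0,0,0],[0.0,0,0,0,0],[0.0,0,0,-0.006,0],[0.0,0,0,-0.018,0],[0.0,0,0,-0.035,0],[0.0,0,0,-0.055,0],[0.0,0,0,-0.075,0],[0.0,0,0,-0.095,0]], "squeeze": 110}}

```text
t: 34.75
tool_pos: [523.2, 256.1, 215.4]
eef_rot: [[-0.285, -0.959, -0.003], [-0.959, 0.285, -0.002], [0.003, 0.002, -1.0]]
force: [-0.2, 0.4, -2.4]
grip_width: 18.4
```

Call:
{"fn": "step_arm", "kwargs": {"steps": [[0.0,0,0,-0.02,0],[0.0,0,0,-0.04,0],[0.0,0,0,-0.06,0],[0.0,0,0,-0.075,0],[0.0,0,0,-0.085,0],[0.0,0,0,-0.085,0]]}}

```text
t: 35.5
tool_pos: [524.7, 256.8, 300.6]
eef_rot: [[-0.285, -0.959, 0.0], [-0.959, 0.285, -0.0], [-0.0, -0.0, -1.0]]
force: [0.9, 0.5, -2.6]
grip_width: 18.5
```

```bash
python3 -c "
from p import *
look(('scene','top'))
pit(('scene','top'))
mark('tin_rim','top');mark('tin_rim','scene')
see('scene','s6',(290,30,450,190),4)"
```

```text
TCP [524.7 256.8 300.6] F [ 0.9  0.5 -2.6] w 18.5
grip by tool bin x -176 y 0 z 207
scene scoop_bowl 0.92 [564. 380. 260.] bin x -22 y -3 z 186
scene scoop_bowl 0.39 [539. 439.  53.] bin x 113 y 38 z 20
scene scoop_grip 0.80 [532. 283. 365.] bin x -160 y 0 z 235
scene cone0 0.82 [554. 354. 279.] bin x -55 y -1 z 190
scene cone0 0.63 [540. 438.  52.] bin x 113 y 37 z 20
scene cone0 0.49 [594. 420.  51.] bin x 112 y -20 z 18
w 18.98 F [-0.5  0.1 -2.2] T [-0.209  0.054 -0.052] pos [524.4 256.7 299.8]
scene 0.87 bowl tool [-130.   -2.   37.] pitch 23.5
top tin_rim [(0.58, [584.8, 44.4, 118.4])]
scene tin_rim [(0.79, [589.7, 43.0, 113.7])]
```

View pics/s6.png

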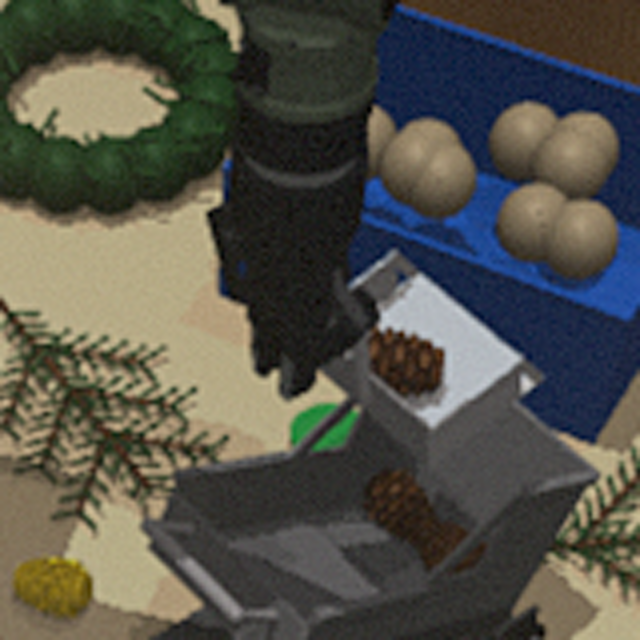

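Call:
{"fn": "step_arm", "kwargs": {"steps": [[0.0,0.005,-0.003,0,0],[0.0,0.018,-0.008,0,0],[0.0,0.036,-0.016,0,0],[0.0,0.058,-0.026,0,0],[0.0,0.082,-0.038,0,0],[0.0,0.106,-0.05,0,0],[0.0,0.13,-0.061,0,0],[0.0,0.154,-0.072,0,0]]}}

```text
t: 37.25
tool_pos: [549.7, 86.3, 300.3]
eef_rot: [[-0.286, -0.958, 0.0], [-0.958, 0.286, -0.0], [0.0, -0.0, -1.0]]
force: [0.5, 0.6, -3.1]
grip_width: 18.6
```

Call:
{"fn": "step_arm", "kwargs": {"steps": [[0.0,0.024,-0.011,0,0],[0.0,0.048,-0.022,0.01,0],[0.0,0.07,-0.033,0.02,0],[0.0,0.088,-0.041,0.03,0],[0.0,0.1,-0.046,0.035,0],[0.0,0.104,-0.048,0.039,0],[0.0,0.104,-0.048,0.039,0]]}}

```text
t: 38.12
tool_pos: [566.0, -24.6, 261.0]
eef_rot: [[-0.285, -0.959, -0.0], [-0.959, 0.285, 0.0], [-0.0, 0.0, -1.0]]
force: [0.0, -0.3, -1.9]
grip_width: 18.5
```

Call:
{"fn": "step_arm", "kwargs": {"steps": [[0.0,0,0,0,0],[0.0,0,0,0,0],[0.0192,0,0,0,0],[0.0196,0,0,0,0]], "squeeze": 20}}

```text
t: 38.62
tool_pos: [566.1, -24.5, 261.2]
eef_rot: [[-0.285, -0.959, 0.0], [-0.959, 0.285, -0.0], [-0.0, -0.0, -1.0]]
force: [-0.2, -0.1, -1.7]
grip_width: 20.0
```

```bash
python3 -c "
from p import *
pit(('scene','top'))
mark('tin_rim','top');mark('cone0','top',5);mark('cone0','scene',5)"
```

```text
w 20.01 F [-0.2 -0.1 -1.7] T [-0.172  0.039  0.   ] pos [566.1 -24.5 261.2]
scene 0.73 bowl tool [-130.   -4.   39.] pitch 22.9
top 0.93 bowl tool [-134.   -1.   36.] pitch 24.4
top tin_rim [(0.59, [589.2, 82.7, 243.6])]
top cone0 [(0.96, [348.6, 236.0, 20.4]), (0.66, [591.7, 79.1, 244.1]), (0.63, [595.9, 416.7, 59.4]), (0.58, [532.9, 433.2, 52.5]), (0.56, [344.0, 135.1, 21.1])]
scene cone0 [(0.88, [592.1, 74.2, 241.4]), (0.81, [538.8, 438.4, 54.5]), (0.71, [596.0, 414.6, 50.6]), (0.6, [340.8, 135.1, 20.6])]
```

Call:
{"fn": "step_arm", "kwargs": {"steps": [[0.0197,0,0,0,0],[0.0197,0,0,0,0],[0.0198,0,0,0,0],[0.0198,0,0,0,0],[0.0,0,0,0,0],[0.0,0,0,0,0]]}}

```text
t: 39.72
tool_pos: [566.2, -24.6, 261.2]
eef_rot: [[-0.285, -0.959, 0.0], [-0.959, 0.285, 0.0], [-0.0, -0.0, -1.0]]
force: [-0.1, 0.3, -1.9]
grip_width: 19.7
```

```bash
python3 -c "
from p import *
pit(('scene','top'))"
```

```text
w 19.71 F [-0.1  0.3 -1.9] T [-0.118  0.002 -0.043] pos [566.2 -24.6 261.2]
scene 0.65 bowl tool [-35.  -1.  97.] pitch -20.9
```

Call:
{"fn": "step_arm", "kwargs": {"steps": [[0.0197,0,0,0,0],[0.0198,0,0,0,0],[0.0198,0,0,0,0],[0.0,0,0,0,0],[0.0,0,0,0,0]]}}

```text
t: 40.55
tool_pos: [566.1, -24.7, 261.2]
eef_rot: [[-0.285, -0.959, -0.0], [-0.959, 0.285, -0.0], [0.0, 0.0, -1.0]]
force: [0.2, 0.4, -1.5]
grip_width: 19.7
```

```bash
python3 -c "
from p import *
pit(('scene','top'))
mark('scoop_grip','scene')
for c in('top','scene'): mark('cone0',c,6)"
```

```text
w 19.65 F [ 0.2  0.4 -1.5] T [-0.074  0.035 -0.019] pos [566.1 -24.7 261.2]
scene 0.86 bowl tool [-35.   0.  99.] pitch -21.0
top 0.57 bowl tool [-192.  121.   63.] pitch 26.2
scene scoop_grip [(0.79, [576.7, 0.3, 309.0])]
top cone0 [(0.97, [533.8, 435.3, 54.8]), (0.95, [596.2, 417.0, 60.0]), (0.64, [345.8, 242.1, 17.4]), (0.49, [342.4, 136.7, 21.2]), (0.38, [442.9, 476.4, -1.4])]
scene cone0 [(0.57, [540.0, 437.6, 50.7]), (0.48, [338.7, 135.8, 18.9]), (0.42, [594.9, 419.1, 49.0])]
```

Call:
{"fn": "step_arm", "kwargs": {"steps": [[0.0,0,0,-0.04,0],[0.0,0,0,-0.08,0],[0.0,0,0,-0.13,0],[0.0,0,0,-0.13,0],[0.0,-0.04,0.016,-0.13,0],[0.0,-0.08,0.032,-0.13,0],[0.0,-0.12,0.048,-0.13,0],[0.0,-0.16,0.064,-0.13,0]], "squeeze": 60}}

```text
t: 41.9
tool_pos: [549.8, 148.1, 389.9]
eef_rot: [[-0.285, -0.958, -0.002], [-0.958, 0.285, -0.0], [0.001, 0.002, -1.0]]
force: [0.3, -0.8, -2.4]
grip_width: 19.3
```

Call:
{"fn": "step_arm", "kwargs": {"steps": [[0.0,-0.04,0.016,0,0],[0.0,-0.08,0.032,0,0],[0.0,-0.11,0.044,0,0],[0.0,-0.132,0.052,0,0],[0.0,-0.132,0.052,0,0],[0.0,-0.132,0.052,0,0]]}}

```text
t: 42.65
tool_pos: [538.2, 287.6, 390.7]
eef_rot: [[-0.285, -0.958, -0.001], [-0.958, 0.285, -0.001], [0.001, 0.0, -1.0]]
force: [0.6, 0.3, -2.3]
grip_width: 19.2
```

```bash
python3 -c "
from p import *
look(('scene','top'))
pit(('scene','top'))
im=optics.grab_frame('top')[:,:,::-1]
p=proj([586,43,60],'top')[0].astype(int);print(p)
cv2.imwrite('pics/tin.png',cv2.resize(im[p[1]-75:p[1]+75,p[0]-75:p[0]+75],None,fx=3,fy=3))
go([538,288.6,200])
"
```

```text
TCP [538.2 287.6 390.7] F [ 0.6  0.3 -2.3] w 19.2
grip by tool bin x -185 y -5 z 303
scene scoop_bowl 0.58 [551. 320. 292.] bin x -91 y -8 z 187
scene scoop_grip 0.58 [549. 308. 439.] bin x -166 y -9 z 315
scene cone0 0.48 [537. 438.  51.] bin x 112 y 40 z 18
top scoop_bowl 0.79 [550. 319. 295.] bin x -94 y -7 z 190
top scoop_grip 0.92 [543. 308. 439.] bin x -167 y -3 z 313
top cone0 0.73 [615.   2.  30.] bin x -234 y -160 z -173
top cone0 0.49 [534. 437.  53.] bin x 110 y 43 z 19
w 19.2 F [ 0.7  0.3 -1.8] T [-0.01   0.018 -0.008] pos [538.2 287.8 391.3]
scene 0.75 bowl tool [-35.  -2. 100.] pitch -20.9
top 0.85 bowl tool [-40.  -2.  98.] pitch -19.0
[317 238]
go [538. 289. 200.] shift [-0.0003  0.0002  0.1912] turn 0
```

Call:
{"fn": "step_arm", "kwargs": {"steps": [[0.0,0,0.004,0.05,0],[0.0,0,0.004,0.1,0],[0.0,0,0.004,0.15,0],[0.0,0,0.004,0.18,0],[0.0,0,0.004,0.195,0],[0.0,0,0.004,0.203,0],[0.0,0,0.004,0.208,0],[0.0,0,0.004,0.208,0]], "squeeze": 40}}

```text
t: 44.3
tool_pos: [534.9, 289.7, 184.0]
eef_rot: [[-0.285, -0.959, 0.001], [-0.959, 0.285, 0.001], [-0.001, -0.001, -1.0]]
force: [0.1, -0.3, -0.7]
grip_width: 19.1
```

```bash
python3 -c "
from p import *
look(('scene','top'))"
```

```text
TCP [534.9 289.7 184. ] F [ 0.1 -0.3 -0.7] w 19.1
grip by tool bin x -94 y -1 z 117
scene scoop_bowl 0.64 [548. 324.  82.] bin x 3 y -3 z 0
scene cone0 0.51 [596. 418.  50.] bin x 111 y -22 z 16
scene cone0 0.47 [537. 435.  55.] bin x 108 y 39 z 20
top scoop_bowl 0.96 [549. 323.  89.] bin x 0 y -5 z 6
top scoop_grip 0.92 [539. 316. 231.] bin x -71 y 3 z 130
top cone0 0.87 [610.   3.  27.] bin x -234 y -154 z -176
```

Call:
{"fn": "step_arm", "kwargs": {"steps": [[0.0,-0.004,0,0.005,0],[0.0,-0.013,0,0.0095,0],[0.0,-0.022,0,0.014,0],[0.0,-0.031,0,0.018,0],[0.0,-0.04,0,0.0225,0],[0.0,-0.049,0,0.027,0],[0.0,-0.056,0,0.03,0],[0.0,-0.062,0,0.033,0]]}}

```text
t: 45.7
tool_pos: [552.2, 349.5, 150.6]
eef_rot: [[-0.285, -0.959, 0.001], [-0.959, 0.285, 0.0], [-0.0, -0.001, -1.0]]
force: [0.7, -0.5, 5.1]
grip_width: 19.0
```

```bash
python3 -c "
from p import *
look(('scene','top'))"
```

```text
TCP [552.2 349.5 150.6] F [ 0.7 -0.5  5.1] w 19.0
grip by tool bin x -24 y 0 z 114
scene scoop_bowl 0.77 [562. 388.  53.] bin x 74 y 1 z 2
scene scoop_grip 0.66 [560. 369. 197.] bin x -5 y -2 z 123
scene cone0 0.67 [544. 438.  57.] bin x 111 y 33 z 24
scene cone0 0.42 [564. 369. 198.] bin x -4 y -6 z 125
scene cone0 0.40 [607. 415.  54.] bin x 109 y -34 z 19
top scoop_bowl 0.87 [563. 388.  54.] bin x 75 y 0 z 3
top scoop_grip 0.76 [555. 371. 198.] bin x -5 y 3 z 124
top cone0 0.58 [543. 434.  58.] bin x 108 y 32 z 24
top cone0 0.57 [613.   7.  28.] bin x -230 y -157 z -174
```

Call:
{"fn": "step_arm", "kwargs": {"steps": [[0.0,0.013,0,0.001,0],[0.0,0.025,0,0.003,0],[0.0,0.036,0,0.007,0],[0.0,0.045,0,0.0125,0],[0.0,0.053,0,0.02,0],[0.0,0.059,0,0.029,0],[0.0,0.0635,0,0.0395,0],[0.0,0.0655,0,0.047,0]], "squeeze": 32}}

```text
t: 47.1
tool_pos: [534.0, 283.9, 104.3]
eef_rot: [[-0.287, -0.958, 0.003], [-0.958, 0.287, -0.002], [0.001, -0.003, -1.0]]
force: [0.0, -0.1, 7.1]
grip_width: 19.0
```

```bash
python3 -c "
from p import *
look(('scene','top'))
pit(('scene','top'))"
```

```text
TCP [534.  283.9 104.3] F [ 0.  -0.1  7.1] w 19.0
grip by tool bin x -65 y -2 z 43
scene scoop_bowl 0.74 [576. 407.  78.] bin x 84 y -6 z 34
scene scoop_grip 0.66 [543. 305. 173.] bin x -54 y -4 z 73
scene cone0 0.64 [550. 432. 102.] bin x 88 y 25 z 63
scene cone0 0.44 [602. 405.  97.] bin x 81 y -32 z 54
top cone0 0.74 [610.   3.  28.] bin x -234 y -155 z -175
w 19.21 F [ 1.2 -0.9  4.3] T [ 0.172 -0.305 -0.074] pos [533.6 285.5 103.5]
scene 0.91 bowl tool [-129.   -0.   29.] pitch 26.0
```

Call:
{"fn": "step_arm", "kwargs": {"steps": [[0.0,0,0,0,0],[0.0,0,0,0,0],[0.0,0,0,-0.006,0],[0.0,-0.002,0,-0.018,0],[0.0,-0.005,0,-0.035,0],[0.0,-0.008,0,-0.055,0],[0.0,-0.01,0,-0.075,0],[0.0,-0.01,0,-0.095,0]], "squeeze": 110}}

```text
t: 48.7
tool_pos: [535.1, 295.3, 198.6]
eef_rot: [[-0.284, -0.959, -0.002], [-0.959, 0.284, -0.001], [0.002, 0.002, -1.0]]
force: [0.6, -0.2, -2.1]
grip_width: 18.3
```

Call:
{"fn": "step_arm", "kwargs": {"steps": [[0.0,0,0,-0.02,0],[0.0,0,0,-0.04,0],[0.0,0,0,-0.06,0],[0.0,0,0,-0.08,0],[0.0,0,0,-0.1,0],[0.0,0,0,-0.1,0]]}}

```text
t: 49.45
tool_pos: [536.3, 295.7, 299.6]
eef_rot: [[-0.285, -0.959, 0.002], [-0.959, 0.285, 0.0], [-0.001, -0.001, -1.0]]
force: [-0.5, -0.6, -1.0]
grip_width: 18.7
```

```bash
python3 -c "
from p import *
look(('scene','top'))
pit(('scene','top'))
go(np.array([586,43,261])-70*u)"
```

```text
TCP [536.3 295.7 299.6] F [-0.5 -0.6 -1. ] w 18.7
grip by tool bin x -139 y 0 z 224
scene scoop_bowl 0.90 [573. 422. 268.] bin x 13 y 1 z 211
scene scoop_grip 0.75 [545. 317. 368.] bin x -128 y -3 z 253
scene cone0 0.82 [601. 380. 285.] bin x -22 y -39 z 213
scene cone0 0.52 [558. 398. 290.] bin x -21 y 8 z 219
top scoop_grip 0.45 [539. 314. 365.] bin x -131 y 3 z 249
top cone0 0.95 [609.   5.  25.] bin x -231 y -153 z -177
w 18.68 F [-1.4 -0.4 -1.1] T [-0.41   0.189 -0.036] pos [535.7 295.4 297.5]
scene 0.84 bowl tool [-128.   -2.   32.] pitch 24.8
go [566. -24. 261.] shift [ 0.2978 -0.1197  0.0371] turn 0
```

Both cones are in the bowl. I'll carry them gently to the tin and pour as before.

Call:
{"fn": "step_arm", "kwargs": {"steps": [[0.0,0.005,-0.002,0,0],[0.0,0.018,-0.007,0,0],[0.0,0.038,-0.015,0,0],[0.0,0.06,-0.024,0,0],[0.0,0.084,-0.034,0,0],[0.0,0.108,-0.043,0,0],[0.0,0.132,-0.053,0,0],[0.0,0.156,-0.063,0,0]]}}

```text
t: 51.05
tool_pos: [552.0, 125.6, 298.4]
eef_rot: [[-0.286, -0.958, 0.0], [-0.958, 0.286, -0.001], [0.0, -0.001, -1.0]]
force: [-0.9, -1.0, -2.9]
grip_width: 18.3
```

Call:
{"fn": "step_arm", "kwargs": {"steps": [[0.0,0.024,-0.01,0,0],[0.0,0.048,-0.02,0,0],[0.0,0.072,-0.029,0.005,0],[0.0,0.096,-0.039,0.015,0],[0.0,0.118,-0.047,0.025,0],[0.0,0.134,-0.054,0.033,0],[0.0,0.141,-0.057,0.037,0],[0.0,0.141,-0.057,0.037,0]]}}

```text
t: 52.05
tool_pos: [566.4, -23.7, 261.0]
eef_rot: [[-0.286, -0.958, -0.0], [-0.958, 0.286, 0.0], [-0.0, 0.0, -1.0]]
force: [-0.8, 0.6, -1.5]
grip_width: 18.4
```

```bash
python3 -c "
from p import *
pit(('scene','top'))
mark('cone0','top',6);mark('cone0','scene',6);mark('tin_rim','scene')"
```

```text
w 18.42 F [-0.8  0.6 -1.5] T [-0.24   0.112  0.027] pos [566.4 -23.7 261. ]
scene 0.85 bowl tool [-126.    0.   32.] pitch 24.5
top 0.62 bowl tool [-132.   -3.   27.] pitch 27.1
top cone0 [(0.92, [583.1, 83.8, 244.2]), (0.88, [631.9, 63.5, 247.5]), (0.48, [342.9, 136.1, 19.7])]
scene cone0 [(0.82, [586.4, 81.3, 246.5]), (0.71, [632.7, 63.3, 240.6]), (0.46, [337.3, 134.7, 19.9])]
scene tin_rim [(0.75, [587.5, 42.4, 115.5])]
```

Call:
{"fn": "step_arm", "kwargs": {"steps": [[0.0,0.004,0.005,-0.011,0],[0.0,0.008,0.01,-0.022,0],[0.0,0.008,0.01,-0.022,0],[0.019,0.008,0.01,-0.022,0],[0.0195,0.008,0.01,-0.022,0],[0.0197,0.008,0.01,-0.022,0]], "squeeze": 20}}

```text
t: 53.15
tool_pos: [554.6, -27.9, 282.9]
eef_rot: [[-0.285, -0.959, -0.0], [-0.959, 0.285, 0.0], [-0.0, 0.001, -1.0]]
force: [-0.0, 0.3, -1.9]
grip_width: 19.8
```

Call:
{"fn": "step_arm", "kwargs": {"steps": [[0.0197,0,0,0,0],[0.0198,0,0,0,0],[0.0198,0,0,0,0],[0.0,0,0,0,0],[0.0,0,0,0,0]]}}

```text
t: 53.78
tool_pos: [554.7, -28.1, 283.2]
eef_rot: [[-0.285, -0.959, 0.0], [-0.959, 0.285, 0.0], [-0.0, -0.0, -1.0]]
force: [-0.4, 0.1, -3.0]
grip_width: 19.5
```

```bash
python3 -c "
from p import *
pit(('scene','top'))
mark('cone0','top',6);mark('cone0','scene',6);mark('tin_rim','scene')"
```

```text
w 19.51 F [-0.4  0.1 -3. ] T [-0.041  0.009 -0.065] pos [554.7 -28.1 283.2]
scene 0.88 bowl tool [-22.   0.  96.] pitch -25.6
top cone0 [(0.93, [571.7, 89.2, 100.9]), (0.65, [344.5, 233.9, 16.1]), (0.55, [341.2, 135.7, 18.5])]
scene cone0 [(0.75, [565.1, 47.5, 175.3]), (0.51, [612.1, 33.5, 172.7]), (0.41, [793.5, 155.0, 0.5])]
scene tin_rim [(0.63, [588.1, 40.1, 117.2])]
```

Call:
{"fn": "step_arm", "kwargs": {"steps": [[0.0,0,0,0,0],[0.0,0,0,0,0],[0.0,0,0,-0.03,0],[0.0,0,0,-0.06,0],[0.0,0.02,0,-0.06,0],[0.0,0.06,0.004,-0.06,10],[0.0,0.1,0.008,-0.06,20],[0.0,0.14,0.012,-0.06,30]], "squeeze": 60}}

```text
t: 55.12
tool_pos: [501.7, -160.7, 341.7]
eef_rot: [[-0.73, -0.683, -0.002], [-0.683, 0.73, 0.0], [0.001, 0.002, -1.0]]
force: [1.2, 0.7, -1.4]
grip_width: 19.1
```

```bash
python3 -c "
from p import *
im=optics.grab_frame('top')[:,:,::-1]; mark('cone0','top',6);mark('tin_rim','top')
optics.grab_frame('scene');mark('cone0','scene',6)
p=proj([586,43,60],'top')[0].astype(int)
cv2.imwrite('pics/tin2.png',cv2.resize(im[p[1]-80:p[1]+110,p[0]-230:p[0]+110],None,fx=2.3,fy=2.3))
"
```

```text
top cone0 [(0.91, [609.0, 1.5, 26.3]), (0.87, [586.9, 79.5, 19.3]), (0.62, [342.6, 135.5, 19.7]), (0.61, [631.2, 44.2, 25.1])]
top tin_rim [(0.98, [585.0, 40.6, 118.9])]
scene cone0 [(0.81, [592.4, 82.7, 24.3]), (0.57, [347.2, 231.9, 20.2]), (0.57, [339.6, 133.6, 22.2]), (0.43, [636.6, 45.4, 19.7])]
```

View pics/tin2.png

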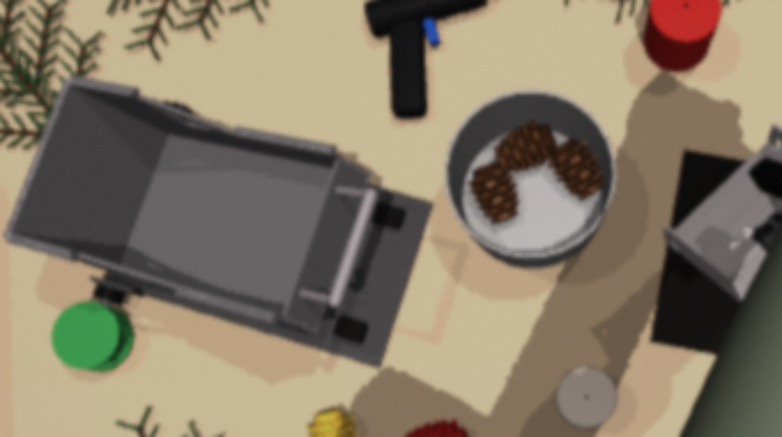

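Call:
{"fn": "step_arm", "kwargs": {"steps": [[0.0,0,0,0,10],[0.0,0,0,0.02,20],[0.0,0,0,0.06,30],[0.0,0,0,0.1,40],[0.0,0,0,0.14,50],[0.0,0,0,0.16,52.4],[0.0,0,0,0.168,52.4],[0.0,0,0,0.168,52.4]]}}

```text
t: 56.38
tool_pos: [503.3, -158.3, 175.0]
eef_rot: [[-0.988, 0.154, -0.0], [0.154, 0.988, 0.0], [0.001, 0.0, -1.0]]
force: [0.9, 0.0, -2.0]
grip_width: 19.6
```

```bash
python3 -c "
from p import *
pit(('scene','top'))
for c in('scene','top','wrist'): mark('scoop_bowl',c);mark('scoop_grip',c);mark('mat_top',c,1,c=='wrist')
s=st();R=np.array(s['eef_rot']);print(np.degrees(np.arctan2(-R[1,0],-R[0,0])))
m=optics.outline_of('mat_top','top')
if m: 
  k=m[0]['mask'].astype(np.uint8);print(k.sum(),cv2.minAreaRect(cv2.findNonZero(k)))
"
```

```text
w 19.61 F [ 0.9  0.  -2. ] T [-0.02   0.025  0.022] pos [ 503.3 -158.3  175. ]
scene 0.7 bowl tool [-20.   1.  99.] pitch -26.8
top 0.88 bowl tool [-23.   1.  93.] pitch -24.9
scene scoop_bowl [(0.7, [522.7, -160.5, 76.5])]
scene scoop_grip [(0.69, [524.4, -160.2, 226.4])]
scene mat_top [(0.84, [521.7, -163.3, 2.9])]
top scoop_bowl [(0.88, [526.6, -160.5, 81.8])]
top scoop_grip [(0.71, [486.7, -402.6, 29.6])]
top mat_top [(0.77, [520.1, -162.6, 3.6])]
wrist scoop_bowl [(0.78, [560.7, 382.4, 52.9])]
wrist scoop_grip []
wrist mat_top [(0.67, [633.6, 47.3, 22.6])]
-8.954785569968298
1382 ((392.6199951171875, 267.0245361328125), (33.733367919921875, 84.23321533203125), 11.560132026672363)
```

Call:
{"fn": "step_arm", "kwargs": {"steps": [[0.0,0,0,0.015,0],[0.0,0,0,0.03,0],[0.0,0,0,0.036,0],[0.0,0,0,0.04,0],[0.0,0,0,0.044,0],[0.0,0.002,0,0.048,0],[0.0,0.004,0,0.051,0]], "squeeze": 25}}

```text
t: 58.0
tool_pos: [500.0, -158.7, 126.3]
eef_rot: [[-0.988, 0.156, 0.002], [0.156, 0.988, -0.001], [-0.003, -0.001, -1.0]]
force: [-7.2, 2.4, 26.1]
grip_width: 19.4
```

```bash
python3 -c "
from p import *
pit(('scene','top'))
mark('scoop_bowl','scene');mark('scoop_grip','scene',1,True);mark('scoop_grip','top')"
```

```text
w 19.37 F [-7.2  2.4 26.1] T [0.603 1.057 0.048] pos [ 500.  -158.7  126.3]
scene 0.69 bowl tool [-21.   2.  99.] pitch -26.1
top 0.57 bowl tool [-23.   4.  91.] pitch -24.9
scene scoop_bowl [(0.69, [521.7, -159.9, 27.8])]
scene scoop_grip [(0.7, [520.0, -162.6, 177.9])]
top scoop_grip [(0.43, [548.5, 324.2, 81.7])]
```

Call:
{"fn": "step_arm", "kwargs": {"steps": [[0.019,0.006,0,0.0,0],[0.0192,0.015,0,0.003,0],[0.0192,0.03,0,0.009,0],[0.0192,0.044,0,0.016,0],[0.0192,0.057,0,0.024,0],[0.0192,0.07,0,0.033,0],[0.0192,0.07,0,0.033,0]], "squeeze": 20}}

```text
t: 59.28
tool_pos: [428.2, -146.8, 90.5]
eef_rot: [[-0.988, 0.156, -0.002], [0.156, 0.988, 0.001], [0.003, 0.001, -1.0]]
force: [-1.1, 1.1, 2.7]
grip_width: 19.1
```

```bash
python3 -c "
from p import *
pit(('scene','top'))
mark('scoop_bowl','scene');mark('scoop_grip','scene',1,True);mark('scoop_grip','top')"
```

```text
w 19.08 F [-1.1  1.1  2.7] T [0.107 0.203 0.007] pos [ 428.2 -146.8   90.5]
scene 0.59 bowl tool [-81.  -2.  78.] pitch -1.1
top 0.57 bowl tool [-81.   3.  73.] pitch 0.1
scene scoop_bowl [(0.59, [507.5, -161.6, 12.4])]
scene scoop_grip [(0.92, [450.8, -148.0, 148.4])]
top scoop_grip [(0.75, [448.7, -150.2, 149.2])]
```

Call:
{"fn": "step_arm", "kwargs": {"steps": [[0.0192,0.008,0,0.007,0],[0.0192,0.014,0,0.013,0],[0.0192,0.018,0,0.018,0],[0.0192,0.018,0,0.018,0],[0.022,0.018,0,0.016,0],[0.03,0.018,0,0.016,0],[0.04,0.018,0,0.016,0],[0.04,0.018,0,0.016,0]]}}

```text
t: 60.68
tool_pos: [412.3, -144.5, 75.1]
eef_rot: [[-0.988, 0.156, -0.0], [0.156, 0.988, 0.0], [0.0, 0.0, -1.0]]
force: [-0.2, -0.4, 0.6]
grip_width: 40.0
```

```bash
python3 -c "
from p import *
pit(('scene','top'))
for c in('scene','top'): mark('scoop_bowl',c,1,True);mark('scoop_grip',c);mark('lid_knob',c,2)"
```

```text
w 39.96 F [-0.2 -0.4  0.6] T [ 0.05  -0.006 -0.002] pos [ 412.3 -144.5   75.1]
scene 0.91 bowl tool [-93.  -1.  71.] pitch 4.5
top 0.84 bowl tool [-96.   2.  65.] pitch 6.9
scene scoop_bowl [(0.86, [506.1, -160.0, 4.1])]
scene scoop_grip [(0.85, [426.6, -145.5, 125.5])]
scene lid_knob [(0.93, [486.5, -403.6, 31.4]), (0.27, [719.5, -296.1, -5.2])]
top scoop_bowl [(0.74, [510.4, -156.5, 4.5])]
top scoop_grip [(0.64, [425.0, -144.9, 128.3])]
top lid_knob [(0.63, [483.7, -401.1, 32.4])]
```

```bash
python3 -c "
from p import *
go([503,193,260],73.4)"
```

```text
go [503 193 260] shift [-0.037   0.3476 -0.1848] turn 7.6
```

Call:
{"fn": "step_arm", "kwargs": {"steps": [[0.04,0,0,-0.05,0],[0.04,0,0,-0.1,0],[0.04,0,0,-0.15,0],[0.04,0,0,-0.19,0],[0.04,-0.01,0.05,-0.19,7.6],[0.04,-0.02,0.11,-0.19,7.6],[0.04,-0.03,0.17,-0.19,7.6],[0.04,-0.035,0.23,-0.19,7.6]]}}

```text
t: 62.28
tool_pos: [483.3, 79.0, 265.3]
eef_rot: [[-0.958, 0.285, 0.001], [0.285, 0.958, -0.0], [-0.001, 0.0, -1.0]]
force: [0.9, -0.3, -1.0]
grip_width: 39.8
```

```bash
python3 -c "
from p import *
optics.grab_frame('top');mark('bin_bar','top');optics.grab_frame('scene');mark('bin_bar','scene')
go([503.5,192.8,200],73.4);go([503.5,192.8,150],73.4)"
```

```text
top bin_bar []
scene bin_bar [(0.96, [501.1, 189.9, 196.0])]
go [504. 193. 200.] shift [0.0122 0.1161 0.0648] turn 0.2
go [504. 193. 150.] shift [0.0121 0.1161 0.1148] turn 0.2
```

Call:
{"fn": "step_arm", "kwargs": {"steps": [[0.036,0.012,0.06,0,0],[0.036,0.012,0.115,0,0],[0.036,0.012,0.115,0,0],[0.036,0.012,0.115,0.04,0],[0.036,0.012,0.115,0.08,0],[0.036,0.012,0.115,0.105,0],[0.036,0.012,0.115,0.115,0],[0.036,0.012,0.115,0.115,0]]}}

```text
t: 63.48
tool_pos: [504.0, 189.5, 150.2]
eef_rot: [[-0.958, 0.287, -0.001], [0.287, 0.958, -0.0], [0.001, -0.001, -1.0]]
force: [0.1, -1.0, 0.5]
grip_width: 36.0
```

Call:
{"fn": "step_arm", "kwargs": {"steps": [[0.0,0,0,0,0],[0.0,0,0,0,0],[0.0,0,0,0,0],[0.0,0,0,0,0]], "squeeze": 80}}

```text
t: 63.98
tool_pos: [505.5, 191.9, 151.8]
eef_rot: [[-0.959, 0.285, 0.003], [0.285, 0.959, 0.002], [-0.003, 0.003, -1.0]]
force: [0.9, 3.7, 6.7]
grip_width: 9.4
```

Call:
{"fn": "step_arm", "kwargs": {"steps": [[0.0,0,-0.0095,0.0144,0],[0.0,0,-0.0183,0.0293,0],[0.0,0,-0.0261,0.0446,0],[0.0,0,-0.0331,0.0605,0],[0.0,0,-0.0392,0.0766,0],[0.0,0,-0.0444,0.0931,0],[0.0,0,-0.0486,0.1098,0],[0.0,0,-0.0519,0.1268,0]]}}

```text
t: 64.97
tool_pos: [490.6, 143.9, 25.7]
eef_rot: [[-0.959, 0.284, 0.003], [0.284, 0.959, 0.006], [-0.001, 0.007, -1.0]]
force: [-3.5, 10.2, 18.4]
grip_width: 9.3
```

Call:
{"fn": "step_arm", "kwargs": {"steps": [[0.0,0,0,0.002,0],[0.0,0,0,0.005,0],[0.0,0,0,0.007,0],[0.0,0,0,0.007,0]]}}

```text
t: 65.47
tool_pos: [490.7, 143.4, 22.1]
eef_rot: [[-0.959, 0.284, 0.005], [0.284, 0.959, 0.004], [-0.003, 0.005, -1.0]]
force: [-14.6, 4.8, 51.3]
grip_width: 9.1
```

Call:
{"fn": "step_arm", "kwargs": {"steps": [[0.0,0,0,-0.005,0],[0.036,0,0,-0.005,0],[0.036,0,0,-0.005,0],[0.036,0,0,-0.06,0],[0.036,0,0,-0.12,0],[0.036,0,0,-0.18,0],[0.036,0,0,-0.22,0],[0.036,0,0,-0.22,0]]}}

```text
t: 66.47
tool_pos: [491.3, 140.9, 239.2]
eef_rot: [[-0.958, 0.285, 0.006], [0.285, 0.958, -0.0], [-0.005, 0.001, -1.0]]
force: [0.1, 0.6, -0.3]
grip_width: 36.3
```

```bash
python3 -c "
from p import *
for c in('top','scene','wrist'):
  optics.grab_frame(c);mark('bin_bar',c);mark('bin_floor',c);mark('scoop_grip',c);mark('scoop_bowl',c)
s=st();print(s['tool_pos'],s['force'])
go([426,-145,244],81)"
```

```text
top bin_bar [(0.62, [487.9, 144.7, 74.3])]
top bin_floor []
top scoop_grip [(0.97, [423.4, -143.7, 128.2])]
top scoop_bowl [(0.65, [509.1, -157.9, 3.4])]
scene bin_bar [(0.56, [487.0, 141.8, 70.3])]
scene bin_floor [(0.56, [537.7, 314.2, 29.1])]
scene scoop_grip [(0.93, [427.3, -145.1, 126.6])]
scene scoop_bowl [(0.9, [506.9, -159.8, 0.5])]
wrist bin_bar [(0.62, [491.1, 144.1, 71.6])]
wrist bin_floor [(0.66, [541.5, 311.4, 23.8])]
wrist scoop_grip []
wrist scoop_bowl [(0.92, [503.7, -158.4, 1.7])]
[489.23713049 141.07574917 236.34853309] [-0.68056111 -0.02534389  0.03702293]
go [ 426 -145  244] shift [-0.0209 -0.2922 -0.0076] turn -7.6
```

Call:
{"fn": "step_arm", "kwargs": {"steps": [[0.04,-0.005,-0.06,-0.01,-3],[0.04,-0.01,-0.12,-0.01,-7.6],[0.04,-0.015,-0.18,-0.01,-7.6],[0.04,-0.02,-0.24,-0.01,-7.6],[0.04,-0.021,-0.292,-0.01,-7.6],[0.04,-0.021,-0.292,-0.01,-7.6],[0.04,-0.021,-0.292,0.05,-7.6],[0.04,-0.021,-0.292,0.1,-7.6]]}}

```text
t: 68.22
tool_pos: [426.6, -144.0, 135.3]
eef_rot: [[-0.988, 0.155, 0.001], [0.155, 0.988, -0.0], [-0.001, 0.0, -1.0]]
force: [1.6, -0.0, 0.2]
grip_width: 39.8
```

```bash
python3 -c "
from p import *
mark('scoop_grip','top',1,True);mark('scoop_grip','scene',1,True)
mark('scoop_bowl','top',1);mark('scoop_bowl','scene',1)
go([426,-145,84],81)"
```

```text
top scoop_grip []
scene scoop_grip [(0.63, [429.1, -146.6, 126.6])]
top scoop_bowl [(0.83, [507.8, -156.8, 4.9])]
scene scoop_bowl [(0.83, [505.6, -157.8, 4.1])]
go [ 426 -145   84] shift [ 0.0021 -0.0002  0.0545] turn 0.1
```

Lift the scoop 40 mm, move it 12 mm forward, and lay it down flat.

Call:
{"fn": "step_arm", "kwargs": {"steps": [[0.04,0.0,0,0.03,0],[0.04,0.0,0,0.053,0],[0.04,0.0,0,0.053,0],[0.0,0.0,0,0.053,0],[0.0,0.0,0,0.053,0],[0.0,0.0,0,0.053,0],[0.0,0.0,0,0.04,0],[0.0,-0.006,0,0.015,0]], "squeeze": 80}}

```text
t: 69.53
tool_pos: [430.8, -145.0, 121.8]
eef_rot: [[-0.988, 0.156, -0.003], [0.156, 0.988, 0.001], [0.003, 0.001, -1.0]]
force: [0.9, -0.4, -2.2]
grip_width: 18.2
```

Call:
{"fn": "step_arm", "kwargs": {"steps": [[0.0,-0.006,0.0,0.0,0],[0.0,-0.006,0,0.02,0],[0.0,-0.006,0,0.033,0],[0.0,-0.006,0,0.037,0],[0.0,-0.006,0,0.039,0],[0.0,-0.006,0,0.039,0]]}}

```text
t: 70.28
tool_pos: [436.9, -146.1, 85.2]
eef_rot: [[-0.988, 0.156, -0.001], [0.156, 0.988, 0.0], [0.001, -0.0, -1.0]]
force: [-13.9, 5.5, 37.2]
grip_width: 18.5
```

Call:
{"fn": "step_arm", "kwargs": {"steps": [[0.022,0,0,0,0],[0.03,0,0,0,0],[0.04,0,0,0,0],[0.04,0,0,0,0],[0.04,0,0,-0.05,0],[0.04,0,0,-0.1,0],[0.04,0,0,-0.15,0],[0.04,0,0,-0.17,0]]}}

```text
t: 71.28
tool_pos: [439.4, -147.3, 255.3]
eef_rot: [[-0.988, 0.156, 0.004], [0.156, 0.988, -0.002], [-0.004, -0.001, -1.0]]
force: [0.1, -0.9, -0.2]
grip_width: 39.6
```

```bash
python3 -c "
from p import *
for c in('top','scene'):
  optics.grab_frame(c)
  for q in('scoop_grip','scoop_bowl','lid_knob','lid_seat','tin_rim'): mark(q,c,2)
go([485.5,-402,150],90)
s=st();print(s['qpos'])"
```

```text
top scoop_grip [(0.98, [431.4, -146.1, 125.3])]
top scoop_bowl [(0.73, [516.7, -159.2, 4.2])]
top lid_knob []
top lid_seat []
top tin_rim [(0.92, [581.6, 42.7, 117.5])]
scene scoop_grip [(0.6, [439.5, -142.4, 125.9])]
scene scoop_bowl [(0.74, [517.3, -160.3, 4.0])]
scene lid_knob [(0.91, [485.4, -404.6, 33.9])]
scene lid_seat [(0.77, [486.9, -400.6, 7.2]), (0.37, [379.0, -8.9, 0.5])]
scene tin_rim [(0.95, [587.9, 38.8, 116.0])]
go [ 486. -402.  150.] shift [-0.087  -0.2449  0.1017] turn -9.0
[-4.83114490e-01  1.29418436e-01 -3.11168486e-01  1.13127842e+00
 -2.79605768e-05 -3.26810068e-01]
```

Call:
{"fn": "step_arm", "kwargs": {"steps": [[0.06,-0.02,-0.05,0,0],[0.06,-0.04,-0.1,0,0],[0.06,-0.06,-0.16,0,0],[0.06,-0.08,-0.22,0,0],[0.06,-0.087,-0.245,0.02,0],[0.06,-0.087,-0.245,0.06,0],[0.06,-0.087,-0.245,0.1,0],[0.06,-0.087,-0.245,0.1,0]]}}

```text
t: 72.88
tool_pos: [483.7, -400.2, 148.7]
eef_rot: [[-0.988, 0.156, -0.005], [0.156, 0.988, 0.006], [0.006, 0.005, -1.0]]
force: [-0.8, 1.0, 0.6]
grip_width: 60.0
```

```bash
python3 -c "
from p import *
s=st();print(s['tool_pos'])
im=optics.grab_frame('wrist')
mark('lid_knob','wrist',2);mark('lid_seat','wrist',2)
m=optics.outline_of('lid_knob','wrist')
print([(round(d['score'],2),int(d['mask'].sum()),np.round(np.argwhere(d['mask']).mean(0)[::-1])) for d in m][:3])
hsv=cv2.cvtColor(im,cv2.COLOR_RGB2HSV)
k=cv2.inRange(hsv,(8,90,60),(22,255,255));k[:,:]=cv2.morphologyEx(k,cv2.MORPH_OPEN,np.ones((3,3)))
n,l,stt,c=cv2.connectedComponentsWithStats(k)
print([(stt[i].tolist(),c[i].round(1).tolist()) for i in range(1,n) if stt[i,4]>150])
print(proj([485.5,-403,46.5]),proj([485.5,-403,33]))
mark('lid_knob','top',1,True)"
```

```text
[ 483.71040424 -400.17445286  148.74933353]
wrist lid_knob [(0.58, [487.7, -400.8, 31.8])]
wrist lid_seat [(0.89, [489.3, -400.3, 13.1])]
[(0.63, 30888, array([316., 212.]))]
[([0, 0, 69, 105, 4085], [34.2, 39.0]), ([211, 0, 7, 34, 166], [213.5, 16.4]), ([0, 50, 16, 39, 387], [6.1, 73.5]), ([0, 113, 169, 354, 20502], [80.8, 320.9]), ([59, 201, 21, 38, 233], [69.6, 218.5]), ([300, 214, 33, 33, 877], [315.7, 229.7]), ([46, 225, 26, 38, 309], [57.9, 246.1]), ([23, 265, 16, 23, 222], [29.8, 275.3]), ([18, 302, 13, 23, 168], [24.5, 311.6]), ([456, 435, 32, 26, 553], [469.3, 447.1])]
[[318.46344811 222.3071447 ]] [[318.4884325  217.84456526]]
top lid_knob [(0.82, [484.1, -400.7, 28.9])]
```

Call:
{"fn": "step_arm", "kwargs": {"steps": [[0.06,-0.0047,-0.002,0.03,0],[0.06,-0.0047,-0.002,0.07,0],[0.06,-0.0047,-0.002,0.11,0],[0.06,-0.0047,-0.002,0.135,0],[0.06,-0.0047,-0.002,0.148,0],[0.06,-0.0047,-0.002,0.157,0],[0.06,-0.0047,-0.002,0.157,0]]}}

```text
t: 74.05
tool_pos: [490.4, -405.2, -4.2]
eef_rot: [[-0.988, 0.156, 0.0], [0.156, 0.988, -0.0], [-0.0, -0.0, -1.0]]
force: [-0.4, 0.1, -0.2]
grip_width: 60.1
```

Call:
{"fn": "step_arm", "kwargs": {"steps": [[0.0,0,0,0,0],[0.0,0,0,0,0],[0.0,0,0,0,0],[0.0,0,0,0,0],[0.0,0,0,0,0]], "squeeze": 60}}

```text
t: 74.68
tool_pos: [490.9, -405.5, -3.3]
eef_rot: [[-0.988, 0.156, 0.002], [0.156, 0.988, -0.001], [-0.002, -0.001, -1.0]]
force: [0.3, 0.5, 6.5]
grip_width: 25.6
```

Call:
{"fn": "step_arm", "kwargs": {"steps": [[0.0,0,0,0,0],[0.0,0,0,-0.01,0],[0.0,0,0,-0.04,0],[0.0,0,0,-0.08,0],[0.0,0,0,-0.12,0],[0.0,0,0,-0.16,0],[0.0,0,0,-0.2,0],[0.0,0,0,-0.2,0]], "squeeze": 100}}

```text
t: 75.68
tool_pos: [491.7, -406.6, 199.6]
eef_rot: [[-0.988, 0.156, 0.005], [0.156, 0.988, -0.005], [-0.006, -0.004, -1.0]]
force: [-0.0, 0.8, -1.6]
grip_width: 24.6
```

```bash
cat > fit.py <<'E'
from p import *
from scipy.optimize import minimize
def ring(c,r,z,n=72):
    a=np.linspace(0,2*np.pi,n,endpoint=False);return np.c_[c[0]+r*np.cos(a),c[1]+r*np.sin(a),np.full(n,z)]
def hullmask(P,cam):
    m=np.zeros((480*4,640*4),np.uint8);h=cv2.convexHull((proj(P,cam)*4).astype(np.float32));cv2.fillConvexPoly(m,h.astype(np.int32),1);return m>0
def fit(mask,cam,model,x0):
    M=cv2.resize(mask.astype(np.uint8),None,fx=4,fy=4,interpolation=cv2.INTER_NEAREST)>0
    f=lambda x:-(hullmask(model(x),cam)&M).sum()/(hullmask(model(x),cam)|M).sum()
    r=minimize(f,x0,method="Nelder-Mead",options=dict(initial_simplex=[x0]+[list(np.array(x0)+8*np.eye(len(x0))[i]) for i in range(len(x0))],xatol=.2,fatol=1e-4));return r.x.round(1),round(-r.fun,3)
tin=lambda x:np.r_[ring(x,80,120),ring(x,74,0)]
E
python3 - <<'E'
from fit import *
s=st();print(s["tool_pos"],s["force"],s["grip_width"])
for c in("top","scene"):
    optics.grab_frame(c)
    for d in optics.outline_of("tin_rim",c)[:1]: print(c,"tin",round(d["score"],2),int(d["mask"].sum()),fit(d["mask"],c,tin,[586.,42.]))
    mark("lid_seat",c);mark("lid_knob",c)
    for d in optics.outline_of("lid_seat",c)[:1]:
        z=s["tool_pos"][2]+11.5
        print(c,"lid",round(d["score"],2),int(d["mask"].sum()),fit(d["mask"],c,lambda x:np.r_[ring(x,87,z),ring(x,87,z+3)],[488.,-404.]))
E
```

```text
[ 491.74461162 -406.60513909  199.56359802] [-0.01160095  0.81968143 -1.56543958] 24.56228710582113
top tin 0.92 3421 (array([585.7,  41.5]), np.float64(0.731))
top lid_seat [(0.76, [482.7, -405.7, 209.3])]
top lid_knob [(0.64, [484.9, -403.3, 233.5])]
top lid 0.64 4213 (array([ 487.3, -405.2]), np.float64(0.645))
scene tin 0.75 2953 (array([588.1,  40.3]), np.float64(0.867))
scene lid_seat [(0.86, [486.1, -398.8, 205.4])]
scene lid_knob [(0.79, [486.9, -402.8, 228.7])]
scene lid 0.89 3294 (array([ 489. , -404.2]), np.float64(0.654))
```

Call:
{"fn": "step_arm", "kwargs": {"steps": [[0.0,-0.003,0.03,0,0],[0.0,-0.006,0.09,0,0],[0.0,-0.01,0.15,0,0],[0.0,-0.014,0.21,0,0],[0.0,-0.018,0.27,0,0],[0.0,-0.022,0.33,0,0],[0.0,-0.026,0.39,0,0],[0.0,-0.0286,0.44,0,0]]}}

```text
t: 77.18
tool_pos: [587.2, 27.6, 195.4]
eef_rot: [[-0.988, 0.155, 0.0], [0.155, 0.988, 0.0], [-0.0, 0.0, -1.0]]
force: [1.5, -0.3, -0.7]
grip_width: 24.6
```

Call:
{"fn": "step_arm", "kwargs": {"steps": [[0.0,0,0.01,0.01,0],[0.0,0,0.016,0.03,0],[0.0,0,0.016,0.05,0],[0.0,0,0.016,0.05,0],[0.0,0,0.016,0.05,0]]}}

```text
t: 77.8
tool_pos: [589.6, 40.3, 145.8]
eef_rot: [[-0.988, 0.157, 0.0], [0.157, 0.988, -0.0], [-0.0, -0.0, -1.0]]
force: [-0.2, 0.1, -1.6]
grip_width: 24.6
```

Run:
```python
from fit import *
s=st();print(s["tool_pos"])
z=s["tool_pos"][2]+11.5
for c in("top","scene"):
    im=optics.grab_frame(c)
    mark("lid_seat",c);mark("tin_rim",c)
    for d in optics.outline_of("lid_seat",c)[:1]:
        print(c,"lid",round(d["score"],2),int(d["mask"].sum()),fit(d["mask"],c,lambda x:np.r_[ring(x,87,z),ring(x,87,z+3)],[587.,41.]))
    for d in optics.outline_of("tin_rim",c)[:1]: print(int(d["mask"].sum()))
im=optics.grab_frame("scene")[:,:,::-1]
p=proj([586,42,120],"scene")[0].astype(int);cv2.imwrite("pics/lid.png",cv2.resize(im[p[1]-60:p[1]+60,p[0]-70:p[0]+70],None,fx=5,fy=5,interpolation=cv2.INTER_CUBIC))
```

```text
[589.62597405  40.34389064 145.82036337]
top lid_seat []
top tin_rim []
top lid 0.83 486 (array([611.9,  -7.7]), np.float64(0.089))
scene lid_seat [(0.78, [587.1, 42.5, 158.6])]
scene tin_rim []
scene lid 0.65 2343 (array([586.9,  39.1]), np.float64(0.746))
941
```

Call:
{"fn": "step_arm", "kwargs": {"steps": [[0.0,0,0,0.01,0],[0.0,0,0,0.02,0],[0.0,0,0,0.026,0],[0.0,0,0,0.03,0],[0.0,0,0,0.033,0],[0.0,0,0,0.035,0],[0.0,0,0,0.035,0]]}}

```text
t: 79.22
tool_pos: [589.4, 41.1, 110.4]
eef_rot: [[-0.988, 0.156, 0.0], [0.156, 0.988, -0.0], [-0.0, -0.0, -1.0]]
force: [-0.1, -1.0, -1.6]
grip_width: 24.7
```

```bash
python3 -c "
from p import *
s=st();print(s['tool_pos'],s['force'],s['ft_torque'])"
```

```text
[589.40513113  41.07347077 110.37138376] [-0.09986893 -1.00069004 -1.63990988] [0.01249575 0.03230413 0.02082254]
```

Call:
{"fn": "step_arm", "kwargs": {"steps": [[0.0,0,0,0.001,0],[0.0,0,0,0.002,0],[0.0,0,0,0.003,0],[0.0,0,0,0.003,0]]}}

```text
t: 79.72
tool_pos: [589.7, 41.1, 109.0]
eef_rot: [[-0.988, 0.156, 0.001], [0.156, 0.988, -0.0], [-0.001, 0.0, -1.0]]
force: [-3.2, -0.4, 7.9]
grip_width: 24.4
```

Contact is light and at the seated height. I'll release, back away and check.

Call:
{"fn": "step_arm", "kwargs": {"steps": [[0.03,0,0,0,0],[0.05,0,0,0,0],[0.06,0,0,0,0],[0.06,0,0,-0.02,0],[0.06,0,0,-0.06,0],[0.06,0,0,-0.12,0],[0.06,0.05,0,-0.17,0],[0.06,0.1,0,-0.17,0]]}}

```text
t: 80.72
tool_pos: [492.3, 56.5, 280.5]
eef_rot: [[-0.988, 0.156, 0.007], [0.156, 0.988, -0.0], [-0.006, 0.001, -1.0]]
force: [0.2, 0.1, 0.8]
grip_width: 59.9
```

Call:
{"fn": "step_arm", "kwargs": {"steps": [[0.06,0.05,0,0,0],[0.06,0.1,0,0,0],[0.06,0.15,0,0,0],[0.06,0.15,0,0,0]]}}

```text
t: 81.22
tool_pos: [339.5, 80.4, 277.5]
eef_rot: [[-0.988, 0.154, -0.0], [0.154, 0.988, 0.0], [0.0, 0.0, -1.0]]
force: [0.9, -0.7, 1.1]
grip_width: 59.7
```

Run:
```python
from fit import *
for c in("top","scene"):
    im=optics.grab_frame(c)
    for q in("lid_seat","lid_knob","tin_rim","scoop_bowl","scoop_grip","bin_bar","bin_floor","mug","candle_small","candle_big","wood_slice","wire_reel","glue_gun"): mark(q,c)
    for d in optics.outline_of("lid_seat",c)[:1]:
        print(c,"lid",int(d["mask"].sum()),fit(d["mask"],c,lambda x:np.r_[ring(x,87,120),ring(x,87,123),ring(x,14,158)],[587.,41.]))
    if c=="scene": cv2.imwrite("pics/fin.png",cv2.resize(im[100:360,180:470,::-1],None,fx=2.3,fy=2.3,interpolation=cv2.INTER_CUBIC))
```

```text
top lid_seat [(0.88, [581.2, 40.0, 118.9])]
top lid_knob [(0.6, [585.8, 45.6, 141.8])]
top tin_rim []
top scoop_bowl [(0.95, [516.6, -159.0, 5.5])]
top scoop_grip [(0.8, [434.9, -146.3, 125.2])]
top bin_bar [(0.55, [488.4, 147.8, 72.9])]
top bin_floor [(0.85, [542.0, 311.0, 27.2])]
top mug [(0.77, [335.1, -238.4, -4.4])]
top candle_small [(0.94, [381.8, -5.4, 3.2])]
top candle_big [(0.72, [749.3, -109.5, -0.8])]
top wood_slice [(0.82, [719.8, -295.8, 0.9])]
top wire_reel [(0.62, [439.6, 475.6, -0.0])]
top glue_gun [(0.73, [789.7, 155.7, -0.1])]
top lid 5132 (array([585.2,  40. ]), np.float64(0.979))
scene lid_seat [(0.8, [582.4, 42.1, 118.7])]
scene lid_knob [(0.59, [584.1, 43.3, 145.1])]
scene tin_rim []
scene scoop_bowl [(0.75, [515.2, -158.5, 1.2])]
scene scoop_grip [(0.89, [439.8, -142.8, 126.8])]
scene bin_bar [(0.9, [486.9, 143.1, 73.2])]
scene bin_floor [(0.71, [543.1, 310.1, 27.2])]
scene mug [(0.56, [339.3, -240.4, 1.6])]
scene candle_small [(0.56, [381.7, -9.3, 2.8])]
scene candle_big [(0.71, [746.9, -110.7, 0.1])]
scene wood_slice [(0.67, [719.8, -299.8, -2.1])]
scene wire_reel [(0.38, [448.4, 476.0, 1.5])]
scene glue_gun [(0.8, [788.5, 154.8, 0.0])]
scene lid 2937 (array([586.7,  40.9]), np.float64(0.976))
```

View pics/fin.png

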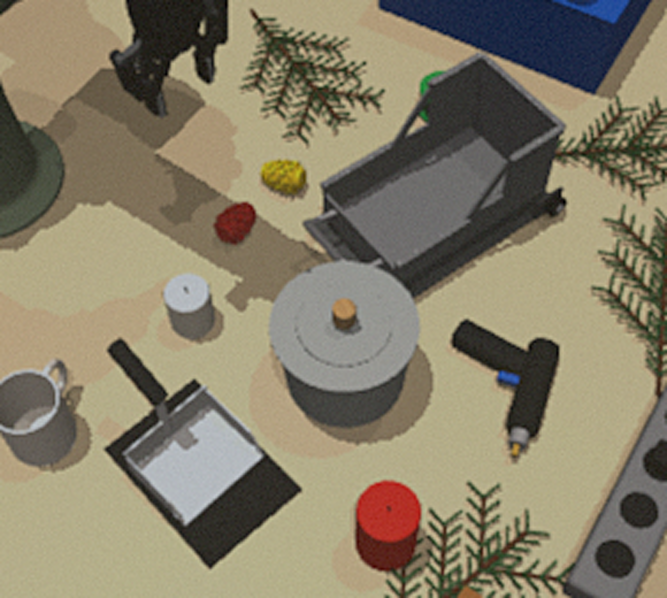

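```bash
python3 -c "
from bench import workorder
print(workorder.close_job())"
```

```text
the job is handed in; nothing more can be done
None
```

The job is done and handed in at about 81 s of the 210 s allowed.

**What I did:** I tipped the bin to its stop and scooped all three fir cones out of the hinged corner into the zinc tin. I then lowered the bin, laid the scoop flat on the mat and set the lid on the tin.

**What didn't go cleanly:**
- **Scoop drop:** the scoop slipped from the gripper onto its mat once, from about 80 mm, while I was loosening the grip to tilt it. It landed upright.
- **Second scooping pass:** two cones fell back into the bin corner on the first lift, so it took two passes.
- **Order:** I needed the gripper free to lower the bin, so I set the scoop on the mat first. Once the bin was down, I lifted the scoop and laid it back again to keep the asked order.
- **Dimensions:** real fingertips sat about 34 mm behind the stated tool point, and the scoop handle about 25 mm nearer the bowl than described. I worked from what I measured instead. Because of this, I pressed on the bin's bar with about 72 N while finding the fingertips.

**Last checks:**
- **Cones:** all three were seen in the tin and the bin was empty before the lid went on.
- **Lid:** it fits the tin at about (586, 40), at rim height. It looks level in both camera views.
- **Bin:** it is level, with the bar at about 73 mm against 74 mm expected.
- **Scoop:** it stands flat on the mat.
- **Other objects:** all bystanders read within a few millimetres of where they started. The red and yellow decoy cones look untouched in the final picture.

No last check failed.

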